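# Return a stain bottle through the check gate of its bay

## Robot

A 7-joint arm with a two-finger parallel gripper is mounted at the origin on a cart in front of the work surface, level with it; the furniture and walls round the work are solid. World frame = base frame: x ahead of the robot, y to its left, z up, the work surface at z = 0. Lengths are in mm, angles in rad, forces in N, time in s.
With the tool pointing down it reaches from about 350 to 900 mm from the base axis. Payload 7.2 kg.
Tool frame: the origin (TCP) lies at the very end of the fingers, on their centre line; the grasp point (between the pads) lies env.tcp_to_grasp behind it (env.tcp_to_grasp is the distance from the TCP to the grasp point, in mm); z points along the fingers, y is the direction in which the jaws open and shut (so a half turn about z gives the same grasp; the last joint's range is limited). The gripper opens to 88 mm and grips with 3 to 60 N. Pads are 20 mm wide; open, the fingers measure 115 mm over their backs; the gripper's body (75 mm by 178 mm) begins 61 mm behind the grasp point.
Start: joints at [-1.205, 0.411, -0.013, 1.596, 0.006, 1.134, -0.082], TCP at [262.711, 567.109, 222.653] pointing down, gripper open.
Joint ranges: [-2.95, 2.95], [-0.29, 1.99], [-1.47, 1.44], [0.14, 2.54], [-1.03, 4.17], [0.13, 1.85], [-2.86, 2.86]. Speed limits (rad/s): [2.39, 2.39, 3.01, 3.01, 3.14, 3.14, 3.14].

## Interface

Orientations are given as a rotation vector (axis times angle).
In Python, from bench import env gives the robot as it stands.
- The arm moves only by the shell command python3 -m creep 'ROWS' [OPENING] [FORCE]. ROWS is JSON, a list of rows, each an object of numbers: "tx", "ty", "tz": the shift along the tool's x, y, z in m; "twist": the turn about the tool's z in rad. A call has 1 to 20 rows; each row is the pose to reach, as a shift and turn from the pose commanded when the call began, along the tool's axes at that moment; what a row does not reach only later rows make up. A row lasts 1/10 s, in which the tool goes at most 50 mm and 8.59 degrees, less where a joint would pass 70% of its speed; a pose out of reach is approached as far as the arm can. A call with a gripper value outside its range is refused whole. OPENING is the finger opening in m, from 0 to 0.0878, set as the call begins (- or left out, the last holds). The fingers move at their own pace and stop on an object; FORCE is the grip in N (left out, the last holds). Time passes only in rows, so rows that repeat a pose let the fingers close. It gives the time, the measured TCP pose, the force and the opening at its end, in the units of the state.
- env.sense(): the state, without advancing time (a new reading comes with each control period).
- env.capture(name): name is "scene" or "side" or "wrist"; returns a dict with "pixels" (480x640x3 uint8, red, green, blue), "z_map" (480x640 float32, mm along the optical axis (not along the pixel's ray), 0 where there is no reading), "mtx" (3x3 intrinsics, pixels), "pose" (4x4, takes a point from camera to world coordinates); the wrist camera has in their place "hand_eye" (4x4, takes a point from camera to tool coordinates, whose origin is the TCP and whose axes are the flange's). Camera axes: x right, y up, looking along -z (the intrinsics and any distortion apply to the point x, -y, -z); pixel columns grow to the right and rows downward; lengths in mm; the calibration is good to about 2 mm. A picture is of the moment at which its call begins: read the wrist's pose just before it.
- env.job_done(): hands the job in, once; it reports no verdict.
Trained networks look in a picture, given as the dict that the camera call returned (one of the last four; its "shot" number tells which), for a name from the list of things; names that differ only in an ending like _2 or _b are one class to them, and where a whole thing is asked for, a point or a joint stands for the part that bears it (a point fixed in the world has none). Each returns a list of dicts, best first, with "conf" (0 to 1); they miss things now and then, are a little off and sometimes report something else, mostly with a low value. They report only what shows in the picture. A call takes as long as a camera call. They do not tell look-alikes from the thing itself.
- env.recognise(picture, thing): "pixel" ([column, row] in pixels, amid what is visible of it).
The state is a dict: "t": time; "q": joint angles; "dq": joint speeds; "joint_efforts": joint torques, N m; "eef_pos": TCP position; "eef_rot": TCP orientation; "force": force on the tool from outside, world axes, zero at the start; "torque": the same for the moment, N m; "opening": finger opening in mm.
Only numpy, scipy, OpenCV 4.12 (cv2) and the standard library are available. Lean on these libraries where they do the work, as an engineer would, in place of code of your own. Each camera call takes 0.05 s, during which the arm holds its last target.

## Task

Put the brown stain bottle with the white cap back into the white return bay: stand it in the mouth of the lane, slide it along the bench through the orange swing gate (do not lift it over), and press it firmly but gently home against the backstop so that the yellow flag is pushed in. Leave it standing there, released, with the gate fallen shut behind it, and do not disturb the other bottles or the dish.

Things in the scene. Friction and masses are not known exactly. Their poses are not given: they have to be found in the camera images.
- bottle_mid (a point): Centre (60 mm above its underside) of the brown glass bottle with a white cap and a blue-banded label, the one to return. Round body 53 mm across from the underside up to 97 mm, then the 33 mm cap to 120 mm; about 0.28 kg. Stands upright on the bench at the start, to the left or to the right of the bay. z is its upright axis.
- bay: White return bay fixed on the bench turned up to 16 degrees either way. Origin at bench height, mid-lane, in the line of the shut gate; x along the lane in the pushing direction (away from the robot), y left, z up. No floor: the bottle slides on the bench. Rails 26 mm high, 8 mm thick; lane inner faces at y = -30 and +30 mm from x = -62 to 0 mm. The bay takes harm if the bottle bears on it with over 16 N; 4 to 10 N is a good firm press.
- lane_mouth (a point): Mid-lane point at bench height at bay x = -62 mm, where the bottle can be set down. In front of it the flared mouth widens from 60 mm (x = -62) to about 84 mm (x = -108).
- bay_end (a point): Middle of the bay's end wall at bench height, bay x = 176 mm. Behind the gate the left inner face lies at y = +43 mm (room for the open leaf), the right at -30 mm. A grey crosswise backstop (38 mm high, black knob at its left end 48 mm) is clamped between gate and end wall; its place is not measured and differs each time: the bottle's centre is home somewhere from bay x = 85 to 121 mm; find it by feel.
- gate (a joint): Angle (rad) of the orange gate leaf, 0 = shut across the lane, grows to 1.75 as it swings open away from the robot about its upright hinge at bay x = 0, y = +39.5 mm. Leaf 58 mm long, 4 mm thick, from 5 to 37 mm above the bench, sprung shut: the bottle needs about 1.5 to 3 N to push through. It falls shut of itself once the bottle's centre is 75 to 80 mm past the gate line (until then it leans on the bottle).
- gate_edge (a point): Free edge of the gate leaf, 21 mm above the bench; at bay x = 0, y = -18.5 mm when shut.
- flag (a joint): Travel (m) of the yellow flag in the backstop's black rubber pad: 0 = standing 7 mm out (free), 0.007 = flush with the pad (bottle home). Very light spring (under 0.3 N); it returns to 0 when the bottle leaves. The pad (6 to 40 mm above the bench) yields on springs 1 mm per 2.2 N, up to 10 mm, and comes forward again when let go.
- stain_giem: Bystander: larger brown bottle with a black cap and a violet-banded label, 60 mm across, 134 mm tall, origin at the centre of its underside; on the other side of the bay from the bottle to return.
- oil_amber: Bystander: small amber bottle with a black cap, 31 mm across, 62 mm tall, origin at the centre of its underside.
- petri_0: Bystander: flat round dish, 61 mm across, 15 mm tall, origin at the centre of its underside.
- stain_wri: The same bottle to return, with its origin at the centre of its underside; see bottle_mid.
Things that resemble listed ones, but are neither listed nor needed, are in the scene too. Leave any red look-alike of the stain_wri alone.

How it is judged (in metres and radians):
On the way, in this order (a step that is already met when the one before it is completed fails the run):
1. the bottle stands upright on the bench in the lane or its mouth, in front of the shut gate (y of bottle_mid in the frame of bay between -0.02 and 0.02 m and height (world z) of bottle_mid below 0.067 m and x of bottle_mid in the frame of bay between -0.115 and -0.026 m and angle between bottle_mid's own z axis and vertical below 0.1 rad and value of joint gate below 0.12 rad), for 0.2 s.
2. the bottle, sliding on the bench, holds the gate pushed open as it passes (y of bottle_mid in the frame of bay between -0.02 and 0.02 m and height (world z) of bottle_mid below 0.067 m and x of bottle_mid in the frame of bay between -0.01 and 0.04 m and value of joint gate above 0.6 rad), for 0.05 s.
3. the bottle is pressed home against the backstop with at least 3 N, flag pushed in, gate shut behind it (y of bottle_mid in the frame of bay between -0.02 and 0.02 m and height (world z) of bottle_mid below 0.067 m and x of bottle_mid in the frame of bay above 0.07 m and value of joint flag above 0.005 m and value of joint gate below 0.12 rad and contact force between stain_wri and bay above 3 N), for 0.2 s.
At the end, for the whole second after the job is handed in: The bottle stands upright (within 0.06 rad) and still on the bench inside the bay, behind the gate, within 20 mm of the lane's middle line and within 2 mm of the backstop's pad (flag pushed in by more than 5 mm), released; the gate is shut (below 0.12 rad) (y of bottle_mid in the frame of bay between -0.02 and 0.02 m and height (world z) of bottle_mid between 0.055 and 0.067 m and x of bottle_mid in the frame of bay above 0.07 m and value of joint flag above 0.005 m and value of joint gate below 0.12 rad and angle between bottle_mid's own z axis and vertical below 0.06 rad and linear speed of stain_wri below 0.02 m/s and contact force between stain_wri and the fingers below 0.1 N); the robot touches nothing.
It fails at once if the bottle is pressed against any part of the bay with more than 16 N (contact force between stain_wri and bay above 16 N).
It fails at once if the bottle is lifted over the gate (raised more than 15 mm at or behind the gate line within the bay) (x of bottle_mid in the frame of bay between -0.02 and 0.17 m and y of bottle_mid in the frame of bay between -0.045 and 0.045 m and height (world z) of bottle_mid above 0.075 m).
It fails at once if the bottle is knocked over (angle between bottle_mid's own z axis and vertical above 0.6 rad).
It fails at once if another bottle or the dish is moved by more than 20 mm (distance of any of stain_giem, oil_amber, petri_0 from where it was at the start of the episode above 0.02 m).
It also fails if it takes over 58 s, if anything falls off the work surface, if the arm or the gripper's body presses on something with over 40 N, if the wrist force passes 120 N, or if a joint passes its speed limit or range.

## Working session

There is one attempt and no reset: what is moved stays moved. The work goes in short steps, Python scripts to look and compute and a shell command to move; the robot and the scene stay as the last step left them, time stands still between calls to the robot, and variables do not carry over. Pictures are saved under pics/ and viewed, and the job is handed in when it is done.

```bash
ls; mkdir -p pics; python3 - <<'E'
from bench import env
import cv2,numpy as np
s=env.sense();print({k:np.round(v,3) for k,v in s.items()},env.tcp_to_grasp)
for n in ['scene','side','wrist']:
    p=env.capture(n);cv2.imwrite(f'pics/{n}0.png',p['pixels'][:,:,::-1]);np.savez(f'{n}0.npz',**{k:v for k,v in p.items()})
    print(n,np.round(p['mtx'],1).tolist(),[k for k in p], np.round(p.get('pose',p.get('hand_eye')),3).tolist())
E
```

```text
pics
{'t': np.float64(0.0), 'q': array([-1.205,  0.412, -0.013,  1.597,  0.006,  1.134, -0.082]), 'dq': array([-0.   ,  0.001, -0.   ,  0.001, -0.   , -0.001,  0.   ]), 'joint_efforts': array([ 0.0000e+00, -5.8795e+01,  6.4200e-01, -2.9108e+01, -5.4000e-02,
        1.8000e-02,  0.0000e+00]), 'eef_pos': array([262.534, 566.648, 221.82 ]), 'eef_rot': array([-6.760e-01, -3.068e+00,  2.000e-03]), 'force': array([ 0.176, -0.443, -1.147]), 'torque': array([ 0.006, -0.018, -0.009]), 'opening': np.float64(87.762)} 18.700000000000003
scene [[615.5, 0.0, 312.9], [0.0, 615.5, 240.8], [0.0, 0.0, 1.0]] ['pixels', 'z_map', 'mtx', 'pose', 'shot'] [[-0.258, 0.743, -0.618, -486.561], [-0.966, -0.196, 0.168, 295.53], [0.004, 0.64, 0.768, 1366.036], [0.0, 0.0, 0.0, 1.0]]
side [[453.4, 0.0, 318.0], [0.0, 453.4, 241.8], [0.0, 0.0, 1.0]] ['pixels', 'z_map', 'mtx', 'pose', 'shot'] [[-0.974, 0.146, -0.175, 395.983], [-0.227, -0.562, 0.796, 767.752], [0.018, 0.814, 0.58, 613.368], [0.0, 0.0, 0.0, 1.0]]
wrist [[339.3, 0.0, 317.7], [0.0, 339.3, 233.7], [0.0, 0.0, 1.0]] ['pixels', 'z_map', 'mtx', 'hand_eye', 'shot'] [[-0.001, 0.96, 0.282, 79.032], [1.0, 0.001, 0.0, -0.849], [-0.0, 0.282, -0.96, -162.544], [0.0, 0.0, 0.0, 1.0]]
```

View pics/scene0.png

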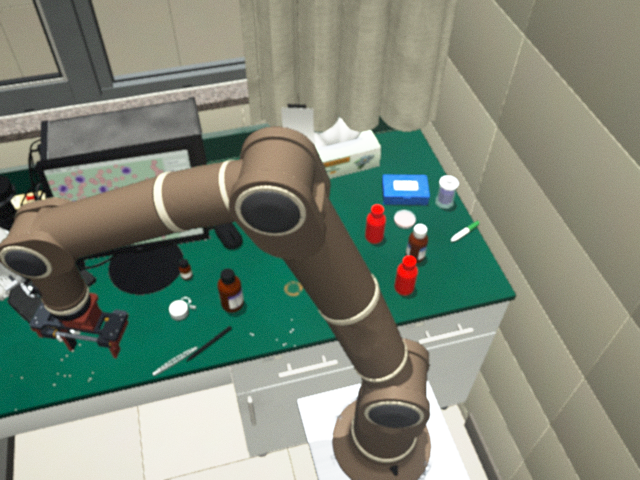

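View pics/side0.png

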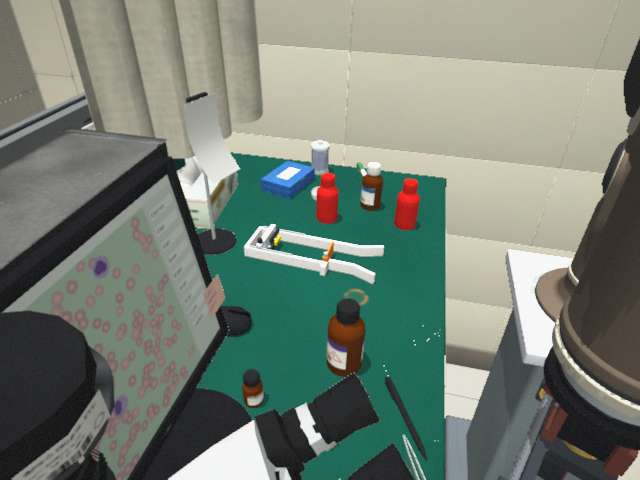

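View pics/wrist0.png

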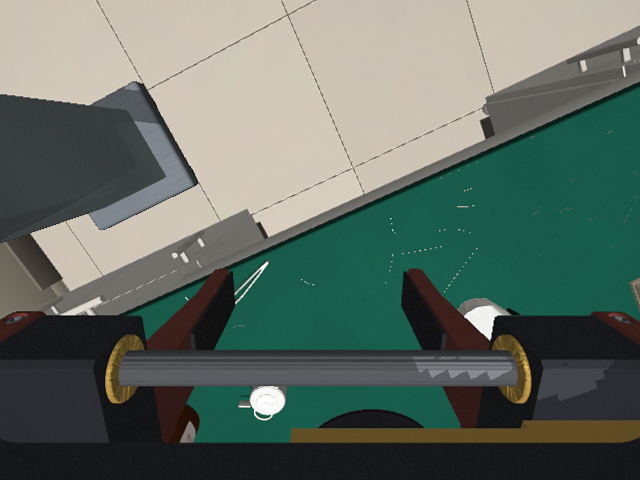

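The side view shows the bay (gate about (328,255), backstop about (270,238)) and the target bottle at (371,187), standing between two red look-alikes at (327,200) and (407,205). The scene view shows the bottle at (417,243), but the arm hides the bay there.

```bash
cat > h.py <<'E'
import numpy as np,cv2
from scipy.spatial.transform import Rotation as R
def cam(p,s=None):
    if 'pose' in p: return np.array(p['pose'])
    T=np.eye(4);T[:3,:3]=R.from_rotvec(s['eef_rot']).as_matrix();T[:3,3]=s['eef_pos'];return T@p['hand_eye']
def cloud(p,T):
    K=p['mtx'];z=p['z_map'];v,u=np.mgrid[:480,:640]
    c=np.stack([(u-K[0,2])/K[0,0]*z,-(v-K[1,2])/K[1,1]*z,-z],-1)
    w=c@T[:3,:3].T+T[:3,3];w[z==0]=np.nan;return w
def hit(p,T,uv,h):
    K=p['mtx'];d=T[:3,:3]@np.array([(uv[0]-K[0,2])/K[0,0],-(uv[1]-K[1,2])/K[1,1],-1.])
    return T[:3,3]+d*(h-T[2,3])/d[2]
E
python3 - <<'E'
from bench import env
from h import *
for n in ['side','scene']:
    p=env.capture(n);T=cam(p);w=cloud(p,T)
    for th in ['stain_wri','bay','gate','flag','stain_giem','oil_amber','petri_0']:
        for r in env.recognise(p,th)[:4]:
            u=r['pixel'];a=w[int(u[1]),int(u[0])]
            print(n,th,np.round(u),round(r['conf'],2),np.round(a))
    m=(w[...,0]>250)&(w[...,0]<900)&(w[...,1]>-500)&(w[...,1]<450)
    px=p['pixels'].astype(int)
    white=m&(px.min(-1)>150)&(w[...,2]>10)&(w[...,2]<60)
    if n=='side':
        q=w[white&(np.mgrid[:480,:640][0]>220)&(np.mgrid[:480,:640][0]<285)&(np.mgrid[:480,:640][1]>235)&(np.mgrid[:480,:640][1]<395)]
        print(len(q)); print(np.histogram(q[:,2],bins=range(10,62,2)))
        np.save('baypts.npy',q)
    hsv=cv2.cvtColor(p['pixels'],cv2.COLOR_RGB2HSV)
    # bottle circle
    bm=m&(w[...,2]>15)&(w[...,2]<130)
    for nm,sel in [('tall',bm&(w[...,2]>50))]:
        k,lab,st,ce=cv2.connectedComponentsWithStats(sel.astype(np.uint8))
        for i in range(1,k):
            if st[i,4]>80:
                a=w[lab==i];print(st[i],np.round(np.nanmean(a,0)),np.round(np.nanmax(a[:,2])), np.round(np.median(px[lab==i],0)))
E
```

```text
side stain_wri [327. 198.] 0.96 [ 579. -152.   77.]
side stain_wri [373. 189.] 0.76 [ 483. -242.   67.]
side stain_wri [404. 205.] 0.73 [ 401. -176.   68.]
side bay [309. 245.] 0.92 [600. -51.   6.]
side gate [329. 255.] 0.4 [539.  17.  36.]
side oil_amber [254. 391.] 0.84 [574. 378.  41.]
side oil_amber [313. 192.] 0.69 [ 644. -281.   14.]
side petri_0 [313. 194.] 0.43 [ 639. -263.   19.]
2246
(array([169, 171, 185, 167, 180, 171, 195, 324, 365, 131,  35,   8,   8,
        29,  78,  13,   1,   4,   9,   3,   0,   0,   0,   0,   0]), array([10, 12, 14, 16, 18, 20, 22, 24, 26, 28, 30, 32, 34, 36, 38, 40, 42,
       44, 46, 48, 50, 52, 54, 56, 58, 60]))
[ 248  116  222   47 5760] [ 559. -488.   90.] 130.0 [184. 182. 161.]
[362 162  22  33 541] [ 484. -252.   86.] 123.0 [109.  68.  55.]
[185 172  50  54 957] [859. -90.  75.] 130.0 [213. 215. 194.]
[317 172  22  35 601] [ 580. -164.   87.] 123.0 [186.  36.  32.]
[396 178  24  36 624] [ 391. -185.   87.] 122.0 [188.  36.  32.]
[ 159  289   71  126 3550] [662. 373.  93.] 130.0 [118. 120. 112.]
[ 328  308   38   50 1451] [456. 279.  89.] 13
[... 203 characters left out ...]
 277.] 0.57 [ 367. -191.   84.]
scene stain_giem [228. 293.] 0.85 [429. 269.  94.]
scene oil_amber [185. 268.] 0.61 [573. 366.  43.]
scene petri_0 [404. 220.] 0.68 [ 609. -281.   18.]
[ 435  118  105  178 2874] [ 539. -491.   91.] 130.0 [135. 133. 115.]
[ 318  139   62   30 1031] [ 868. -188.   75.] 93.0 [248. 252. 248.]
[439 176  19  21 318] [ 652. -425.   79.] 103.0 [255. 255. 255.]
[366 205  19  28 411] [ 572. -173.   89.] 126.0 [221.  28.  25.]
[407 224  21  29 438] [ 475. -261.   89.] 127.0 [105.  68.  61.]
[147 227  63  22 693] [658. 363.  72.] 101.0 [44. 52. 47.]
[396 256  21  29 461] [ 380. -193.   90.] 126.0 [229.  24.  17.]
[217 274  25  29 513] [441. 261.  90.] 130.0 [75. 36. 15.]
```

```bash
python3 - <<'E'
from h import *
from scipy.optimize import least_squares
q=np.load('baypts.npy');t=q[(q[:,2]>23)&(q[:,2]<30)]
import sys
# raster of top points
x0,y0=430,-160;s=3
im=np.zeros((250*s,320*s,3),np.uint8)
for a in q:
    c=(0,255,255) if 23<a[2]<30 else ((255,0,0) if a[2]<23 else (0,0,255))
    cv2.circle(im,(int((a[0]-x0)*2),int((a[1]-y0)*2)),1,c,-1)
for g in range(0,320,50):
    cv2.putText(im,str(x0+g),(g*2,590),0,.4,(255,)*3);cv2.putText(im,str(y0+g),(0,g*2),0,.4,(255,)*3)
cv2.imwrite('pics/top.png',im[:600,:800])
sd=cv2.imread('pics/side0.png')[150:300,220:420];cv2.imwrite('pics/sidezoom.png',cv2.resize(sd,(800,600),interpolation=cv2.INTER_CUBIC))
E
```

```text
(no output)
```

View pics/top.png

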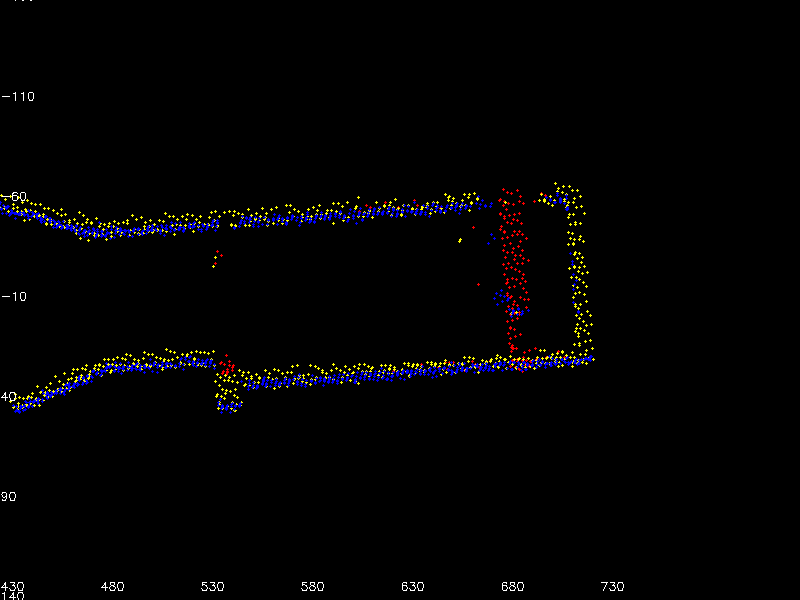

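View pics/sidezoom.png

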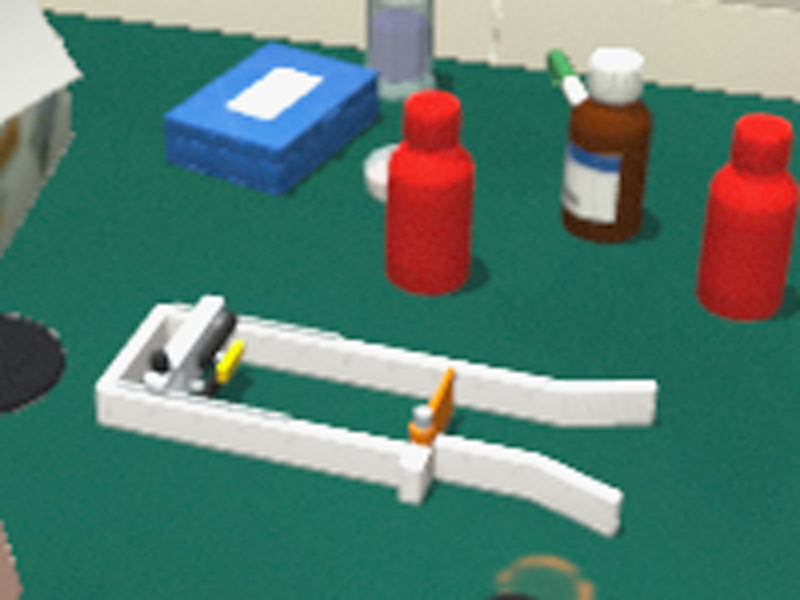

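The plot and zoom show the bay nearly straight ahead, turned about -5°, with the gate near x=540 and lane centre y near -13. I'll move above the bay for a wrist view.

```bash
python3 -m creep '[{"tx":-0.1,"ty":-0.07,"tz":-0.038,"twist":-0.1},{"tx":-0.2,"ty":-0.142,"tz":-0.038,"twist":-0.2},{"tx":-0.3,"ty":-0.214,"tz":-0.038,"twist":-0.3},{"tx":-0.4,"ty":-0.285,"tz":-0.038,"twist":-0.349},{"tx":-0.5,"ty":-0.356,"tz":-0.038,"twist":-0.349},{"tx":-0.555,"ty":-0.395,"tz":-0.038,"twist":-0.349},{"tx":-0.555,"ty":-0.395,"tz":-0.038,"twist":-0.349},{"tx":-0.555,"ty":-0.395,"tz":-0.038,"twist":-0.349},{"tx":-0.555,"ty":-0.395,"tz":-0.038,"twist":-0.349},{"tx":-0.555,"ty":-0.395,"tz":-0.038,"twist":-0.349},{"tx":-0.555,"ty":-0.395,"tz":-0.038,"twist":-0.349},{"tx":-0.555,"ty":-0.395,"tz":-0.038,"twist":-0.349},{"tx":-0.555,"ty":-0.395,"tz":-0.038,"twist":-0.349},{"tx":-0.555,"ty":-0.395,"tz":-0.038,"twist":-0.349},{"tx":-0.555,"ty":-0.395,"tz":-0.038,"twist":-0.349},{"tx":-0.555,"ty":-0.395,"tz":-0.038,"twist":-0.349},{"tx":-0.555,"ty":-0.395,"tz":-0.038,"twist":-0.349},{"tx":-0.555,"ty":-0.395,"tz":-0.038,"twist":-0.349}]'
python3 - <<'E'
from bench import env
from h import *
s=env.sense();p=env.capture('wrist');T=cam(p,s)
cv2.imwrite('pics/w1.png',p['pixels'][:,:,::-1]);np.savez('w1.npz',T=T,**p)
print(np.round(s['eef_pos'],1),np.round(s['eef_rot'],3),np.round(s['force'],2))
E
```

```text
t: 2.75
eef_pos: [599.9, -22.8, 260.7]
eef_rot: [-0.129, -3.139, -0.001]
force: [-0.0, 0.7, -0.1]
opening: 87.5
[599.9 -22.8 260.7] [-1.290e-01 -3.139e+00 -1.000e-03] [-0.01  0.7  -0.13]
```

View pics/w1.png

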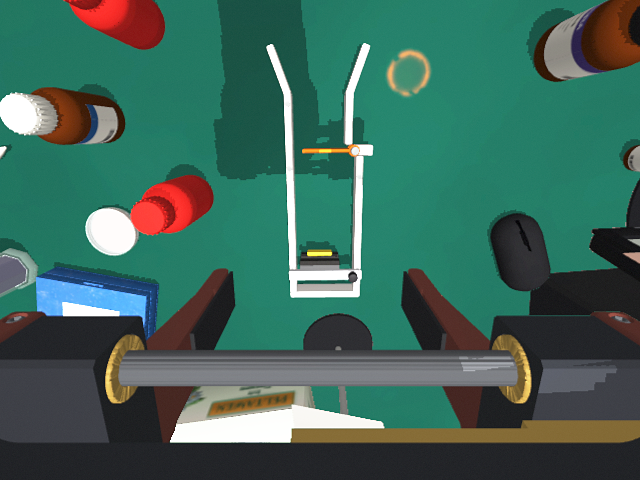

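The wrist picture shows the bay whole: gate at (303..355,151), flag at (319,253), backstop at (320,272). The target bottle is at the left, base about (115,122). Next I fit the bay pose.

```bash
python3 - <<'E'
from h import *
d=np.load('w1.npz');p={k:d[k] for k in d.files};T=p['T']
w=cloud(p,T);px=p['pixels'].astype(int)
v,u=np.mgrid[:480,:640]
white=(px.min(-1)>170)
bench=w[100:240,380:480].reshape(-1,3);print('bench z',np.nanmedian(bench[:,2]))
rt=white&(w[...,2]>20)&(w[...,2]<33)
def line(sel,nm):
    # projected onto z=26 plane by ray (colour-based), centre of rail per row
    L=[]
    for r in np.unique(v[sel]):
        c=u[sel&(v==r)]; L.append([*hit(p,T,((c.min()+c.max())/2,r),26)[:2],c.max()-c.min()+1])
    L=np.array(L);print(nm,len(L),'width px',np.median(L[:,2]))
    f=np.polyfit(L[:,0],L[:,1],1);print(np.round(f,4),'deg',np.degrees(np.arctan(f[0])),'z',np.median(w[sel][:,2]),'rms',np.std(np.polyval(f,L[:,0])-L[:,1]))
    return f
a=line(rt&(u>280)&(u<302)&(v>100)&(v<262),'right all')
b=line(rt&(u>340)&(u<375)&(v>160)&(v<265),'left behind gate')
c=line(rt&(u>340)&(u<375)&(v>100)&(v<140),'left front')
# orange
hsv=cv2.cvtColor(p['pixels'],cv2.COLOR_RGB2HSV)
og=(hsv[...,0]>8)&(hsv[...,0]<25)&(hsv[...,1]>140)&(u>290)&(u<365)&(v>140)&(v<165)
print('orange rows',v[og].min(),v[og].max(),u[og].min(),u[og].max(),np.nanmedian(w[og],0))
for uv in [(304,151),(330,151),(350,151)]: print(uv,np.round(hit(p,T,uv,37),1))
# slab check at gate line
x=540.
for nm,f in zip('abc',(a,b,c)): print(nm,np.polyval(f,x),np.polyval(f,480),np.polyval(f,640))
# end wall outer edge
rr=[hit(p,T,(325,r),26) for r in (288,296)];print(np.round(rr,1))
print('pts', [ (k,np.round(hit(p,T,k,40),1)) for k in [(319,257),(319,265)]])
# bottle cap/axis
m=(w[...,2]>20)&(w[...,2]<130)&(u<130)&(v>75)&(v<160)
q=w[m]
from scipy.optimize import least_squares
bd=q[(q[:,2]>30)&(q[:,2]<85)]
r=least_squares(lambda c:np.hypot(bd[:,0]-c[0],bd[:,1]-c[1])-26.5,[480,-262],loss='soft_l1');print('bottle axis',r.x,len(bd),r.cost)
cp=q[(q[:,2]>115)];print('cap',np.mean(cp,0),len(cp),q[:,2].max())
E
```

```text
bench z 0.4408918000179938
right all 161 width px 7.0
[ -0.0752 -10.6018] deg -4.298449755919096 z 26.354632159818777 rms 0.2692725946847491
left behind gate 104 width px 6.5
[-0.0763 70.8634] deg -4.365590255806173 z 26.452725905428622 rms 0.183514269645942
left front 39 width px 7.0
[-0.0948 67.0813] deg -5.415536600214904 z 26.116042061638126 rms 0.2473629086346166
orange rows 144 156 302 358 [538.41916163  -1.01727223  36.64026349]
(304, 151) [537.6 -33.   37. ]
(330, 151) [540.   -4.3  37. ]
(350, 151) [541.8  17.8  37. ]
a -51.189942695456374 -46.68015262006523 -58.70625948777494
b 29.638903633986914 34.21940654994887 22.00473210738364
c 15.88851300953366 21.576598570945336 6.4083704071808825
[[710.1 -22.8  26. ]
 [721.3 -23.6  26. ]]
pts [((319, 257), array([662.2, -26.6,  40. ])), ((319, 265), array([672.5, -27.4,  40. ]))]
bottle axis [ 483.05531256 -267.59175685] 2149 956.6238729879902
cap [ 483.27421351 -264.6831593   119.87153458] 1374 122.79040326044031
```

Fit: bay yaw -4.33°, origin about (539,-17). The right, left-rear and left-front rail spacings agree with the given sizes. The bottle axis is about (483,-266). I'll cross-check it in the other cameras while moving above it.

```bash
python3 -m creep '[{"tx":0.097,"ty":-0.252,"tz":0.04},{"tx":0.097,"ty":-0.252,"tz":0.04},{"tx":0.097,"ty":-0.252,"tz":0.04},{"tx":0.097,"ty":-0.252,"tz":0.04},{"tx":0.097,"ty":-0.252,"tz":0.04},{"tx":0.097,"ty":-0.252,"tz":0.04},{"tx":0.097,"ty":-0.252,"tz":0.04},{"tx":0.097,"ty":-0.252,"tz":0.04},{"tx":0.097,"ty":-0.252,"tz":0.04}]'
python3 - <<'E'
from bench import env
from h import *
from scipy.optimize import least_squares
s=env.sense();print(np.round(s['eef_pos'],1),np.round(s['eef_rot'],3))
p=env.capture('wrist');T=cam(p,s);cv2.imwrite('pics/w2.png',p['pixels'][:,:,::-1])
def fit(p,T,nm):
    w=cloud(p,T)
    near=np.hypot(w[...,0]-483,w[...,1]+266)<45
    bd=w[near&(w[...,2]>25)&(w[...,2]<85)];cp=w[near&(w[...,2]>103)&(w[...,2]<125)]
    for q,r0,k in((bd,26.5,'body'),(cp,16.5,'cap')):
        if len(q)<20: continue
        q=q if k=='body' else q[q[:,2]<117]
        r=least_squares(lambda c:np.hypot(q[:,0]-c[0],q[:,1]-c[1])-r0,[483,-266],loss='soft_l1');print(nm,k,np.round(r.x,1),len(q),round(np.sqrt(2*r.cost/len(q)),2))
    t=w[near&(w[...,2]>113)];print(nm,'cap top mean',np.round(t.mean(0),1) if len(t) else '')
fit(p,T,'wrist')
for n in('side','scene'):
    d=np.load(n+'0.npz');fit(d,d['pose'],n)
E
```

```text
[600.  -23.  260.8] [1.300e-01 3.139e+00 1.000e-03]
wrist body [ 483.  -267.6] 2254 0.9
wrist cap [ 483.1 -267.1] 501 0.51
wrist cap top mean [ 483.4 -264.2  119.5]
side body [ 485.4 -268. ] 453 1.21
side cap [ 485.4 -267.4] 72 1.14
side cap top mean [ 484.7 -261.6  119.4]
scene body [ 486.  -267.7] 302 1.5
scene cap [ 486.7 -267.3] 56 2.05
scene cap top mean [ 483.3 -265.4  119.1]schema error: expected keys tx, ty, tz, twist
```

View pics/w2.png

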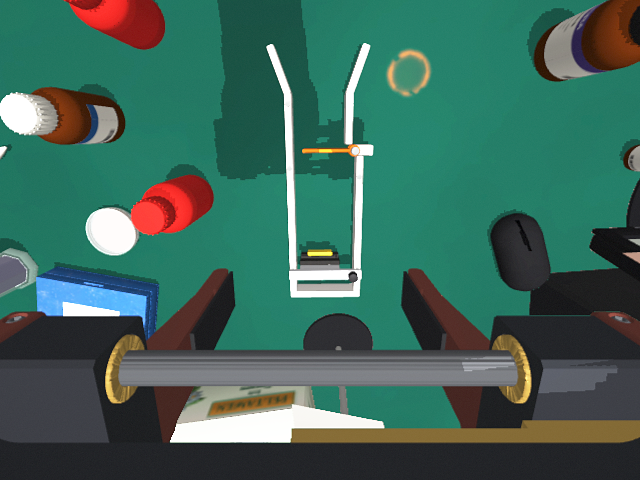

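The move was refused because every row needs `twist`, so the picture is unchanged from before. All three cameras agree on the bottle at (484,-267.5), top at 120.

```bash
python3 -m creep '[{"tx":0.096,"ty":-0.253,"tz":0.04,"twist":0},{"tx":0.096,"ty":-0.253,"tz":0.04,"twist":0},{"tx":0.096,"ty":-0.253,"tz":0.04,"twist":0},{"tx":0.096,"ty":-0.253,"tz":0.04,"twist":0},{"tx":0.096,"ty":-0.253,"tz":0.04,"twist":0},{"tx":0.096,"ty":-0.253,"tz":0.04,"twist":0},{"tx":0.096,"ty":-0.253,"tz":0.04,"twist":0},{"tx":0.096,"ty":-0.253,"tz":0.04,"twist":0},{"tx":0.096,"ty":-0.253,"tz":0.04,"twist":0}]'
python3 - <<'E'
from bench import env
from h import *
s=env.sense();print(np.round(s['eef_pos'],1),np.round(s['eef_rot'],3))
p=env.capture('wrist');T=cam(p,s);cv2.imwrite('pics/w3.png',p['pixels'][:,:,::-1])
E
```

```text
t: 3.75
eef_pos: [484.3, -266.7, 220.8]
eef_rot: [0.129, 3.138, 0.001]
force: [-0.1, 0.4, 1.1]
opening: 87.7
[ 484.3 -266.7  220.8] [1.290e-01 3.138e+00 1.000e-03]
```

View pics/w3.png

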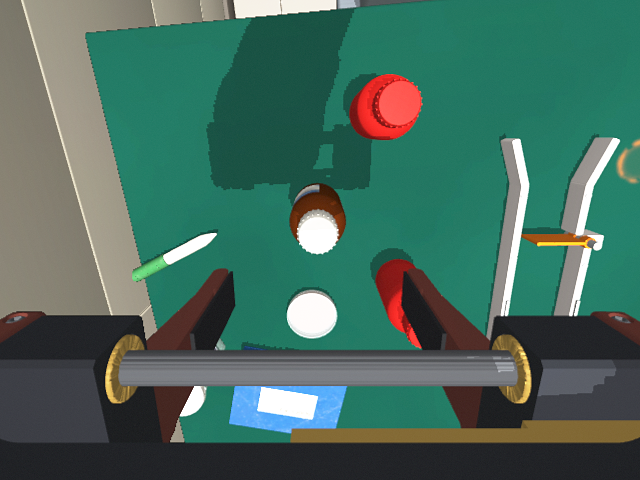

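The bottle (318,220) lies centred between the jaws and the red bottles are clear. I'll descend and grip.

```bash
python3 -m creep '[{"tx":0,"ty":0,"tz":0.05,"twist":0},{"tx":0,"ty":0,"tz":0.09,"twist":0},{"tx":0,"ty":0,"tz":0.12,"twist":0},{"tx":0,"ty":0,"tz":0.15,"twist":0},{"tx":0,"ty":0,"tz":0.165,"twist":0},{"tx":0,"ty":0,"tz":0.165,"twist":0},{"tx":0,"ty":0,"tz":0.165,"twist":0}]'
python3 -m creep '[{"tx":0,"ty":0,"tz":0,"twist":0},{"tx":0,"ty":0,"tz":0,"twist":0},{"tx":0,"ty":0,"tz":0,"twist":0},{"tx":0,"ty":0,"tz":0,"twist":0},{"tx":0,"ty":0,"tz":0,"twist":0},{"tx":0,"ty":0,"tz":0,"twist":0},{"tx":0,"ty":0,"tz":0,"twist":0},{"tx":0,"ty":0,"tz":0,"twist":0}]' 0.03 30
python3 - <<'E'
from bench import env
from h import *
s=env.sense();print(np.round(s['eef_pos'],1),np.round(s['eef_rot'],3),s['opening'],s['force'])
E
```

```text
t: 4.5
eef_pos: [484.0, -267.8, 56.0]
eef_rot: [0.131, 3.139, 0.0]
force: [-0.5, -0.8, -0.5]
opening: 87.5
t: 5.3
eef_pos: [483.5, -268.2, 55.9]
eef_rot: [0.133, 3.138, 0.001]
force: [-0.5, 2.2, 5.8]
opening: 52.6
[ 483.5 -268.2   55.9] [1.330e-01 3.138e+00 1.000e-03] 52.60619848533151 [-0.50790895  2.24804012  5.83513972]
```

Gripped: opening 52.6 mm against the 53 mm body. I'll lift, check, then carry.

```bash
python3 -m creep '[{"tx":0,"ty":0,"tz":-0.02,"twist":0},{"tx":0,"ty":0,"tz":-0.045,"twist":0},{"tx":0,"ty":0,"tz":-0.05,"twist":0},{"tx":0,"ty":0,"tz":-0.05,"twist":0}]'
python3 -m creep '[{"tx":0,"ty":0.04,"tz":0,"twist":0},{"tx":0,"ty":0.085,"tz":0,"twist":0},{"tx":0,"ty":0.13,"tz":0,"twist":0},{"tx":0.02,"ty":0.17,"tz":0,"twist":0},{"tx":0.04,"ty":0.21,"tz":0,"twist":0},{"tx":0.052,"ty":0.24,"tz":0,"twist":0},{"tx":0.054,"ty":0.254,"tz":0,"twist":0},{"tx":0.054,"ty":0.254,"tz":0,"twist":0},{"tx":0.054,"ty":0.254,"tz":0,"twist":0},{"tx":0.054,"ty":0.254,"tz":0,"twist":0}]'
python3 - <<'E'
from bench import env
from h import *
s=env.sense();print(np.round(s['eef_pos'],1),np.round(s['eef_rot'],3),s['opening'],s['force'])
for n in['side','wrist']:
    p=env.capture(n);cv2.imwrite(f'pics/{n}4.png',p['pixels'][:,:,::-1])
E
```

```text
t: 5.7
eef_pos: [483.4, -268.8, 105.7]
eef_rot: [0.133, 3.138, -0.001]
force: [0.5, 0.2, -4.1]
opening: 52.9
t: 6.7
eef_pos: [450.8, -12.2, 105.2]
eef_rot: [-0.136, -3.138, 0.001]
force: [0.9, -0.5, -2.8]
opening: 53.0
[450.8 -12.2 105.2] [-1.360e-01 -3.138e+00  1.000e-03] 52.95321154011588 [ 0.92290157 -0.51020754 -2.82470767]
```

View pics/side4.png

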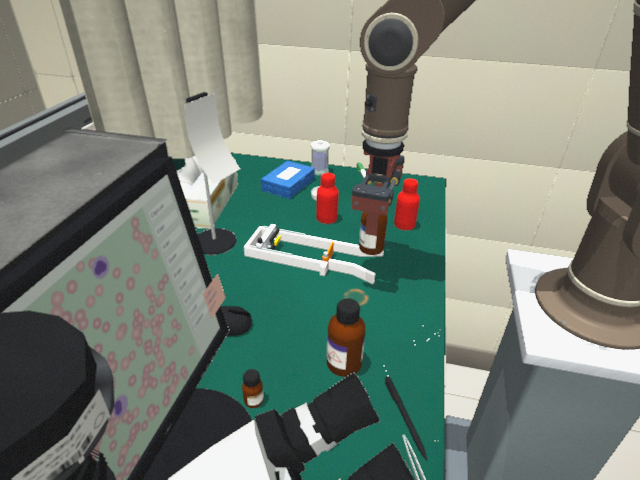

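View pics/wrist4.png

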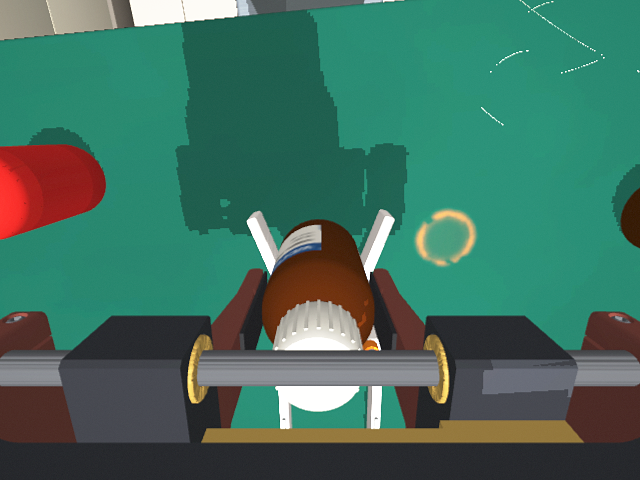

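The bottle is held upright, centred in the flare (arms at (258,220) and (385,220)). Lowering it now.

```bash
python3 -m creep '[{"tx":0,"ty":0.0015,"tz":0.02,"twist":0},{"tx":0,"ty":0.0015,"tz":0.035,"twist":0},{"tx":0,"ty":0.0015,"tz":0.042,"twist":0},{"tx":0,"ty":0.0015,"tz":0.046,"twist":0},{"tx":0,"ty":0.0015,"tz":0.048,"twist":0},{"tx":0,"ty":0.0015,"tz":0.049,"twist":0},{"tx":0,"ty":0.0015,"tz":0.049,"twist":0},{"tx":0,"ty":0.0015,"tz":0.049,"twist":0}]'
```

```text
t: 7.6
eef_pos: [451.3, -9.3, 57.0]
eef_rot: [0.133, 3.138, 0.0]
force: [-0.5, 1.0, -4.1]
opening: 52.9
```

```bash
python3 -m creep '[{"tx":0,"ty":0,"tz":0.0008,"twist":0},{"tx":0,"ty":0,"tz":0.0012,"twist":0},{"tx":0,"ty":0,"tz":0.0012,"twist":0},{"tx":0,"ty":0,"tz":0.0012,"twist":0}]'
```

```text
t: 8.0
eef_pos: [451.4, -9.3, 55.9]
eef_rot: [0.133, 3.138, 0.001]
force: [-1.6, 0.4, 5.8]
opening: 52.8
```

```bash
python3 -m creep '[{"tx":-0.004,"ty":-0.0005,"tz":-0.0006,"twist":0},{"tx":-0.012,"ty":-0.001,"tz":-0.0006,"twist":0},{"tx":-0.02,"ty":-0.001,"tz":-0.0006,"twist":0},{"tx":-0.028,"ty":-0.001,"tz":-0.0006,"twist":0},{"tx":-0.036,"ty":-0.001,"tz":-0.0006,"twist":0},{"tx":-0.042,"ty":-0.001,"tz":-0.0006,"twist":0},{"tx":-0.045,"ty":-0.001,"tz":-0.0006,"twist":0},{"tx":-0.045,"ty":-0.001,"tz":-0.0006,"twist":0},{"tx":-0.045,"ty":-0.001,"tz":-0.0006,"twist":0}]'
python3 - <<'E'
from bench import env
from h import *
s=env.sense();print(np.round(s['eef_pos'],1),np.round(s['eef_rot'],3),s['force'])
for n in['side','wrist']:
    p=env.capture(n);cv2.imwrite(f'pics/{n}5.png',cv2.resize(p['pixels'][170:300,220:420,::-1],(800,520)) if n=='side' else p['pixels'][:,:,::-1])
E
```

```text
t: 8.9
eef_pos: [495.8, -14.2, 55.9]
eef_rot: [0.133, 3.139, -0.0]
force: [-0.0, -0.1, -2.3]
opening: 52.5
[495.8 -14.2  55.9] [ 0.133  3.139 -0.   ] [-0.04698882 -0.10306736 -2.25928068]
```

View pics/side5.png

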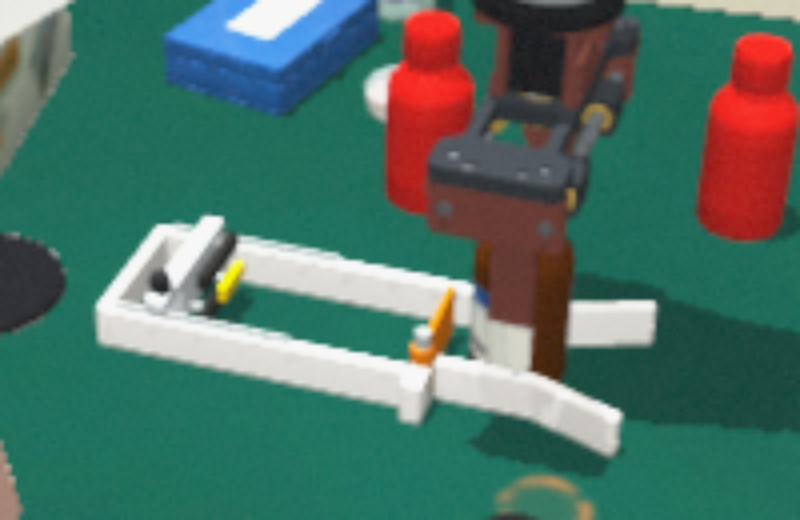

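View pics/wrist5.png

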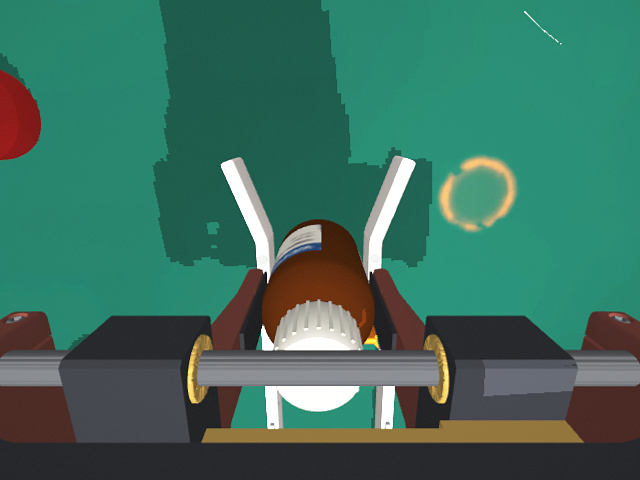

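The bottle stands in the lane just before the shut gate with no side load. I'll push through the gate.

```bash
python3 -m creep '[{"tx":-0.006,"ty":0,"tz":0,"twist":0},{"tx":-0.014,"ty":0,"tz":0,"twist":0},{"tx":-0.022,"ty":0,"tz":0,"twist":0},{"tx":-0.028,"ty":0,"tz":0,"twist":0},{"tx":-0.034,"ty":0,"tz":0,"twist":0},{"tx":-0.040,"ty":0,"tz":0,"twist":0},{"tx":-0.046,"ty":0,"tz":0,"twist":0},{"tx":-0.052,"ty":0.0005,"tz":0,"twist":0},{"tx":-0.056,"ty":0.0005,"tz":0,"twist":0},{"tx":-0.06,"ty":0.0005,"tz":0,"twist":0},{"tx":-0.06,"ty":0.0005,"tz":0,"twist":0}]'
python3 - <<'E'
from bench import env
from h import *
s=env.sense();print(np.round(s['eef_pos'],1),np.round(s['eef_rot'],3),s['force'])
for n in['side']:
    p=env.capture(n);cv2.imwrite(f'pics/{n}6.png',cv2.resize(p['pixels'][170:300,220:420,::-1],(800,520)) if n=='side' else p['pixels'][:,:,::-1])
E
```

```text
t: 10.1
eef_pos: [555.8, -19.0, 56.4]
eef_rot: [-0.133, -3.138, -0.0]
force: [-4.5, 0.2, 4.7]
opening: 52.8
[555.8 -19.   56.4] [-0.133 -3.138 -0.   ] [-4.47361582  0.20108719  4.73895372]
```

View pics/side6.png

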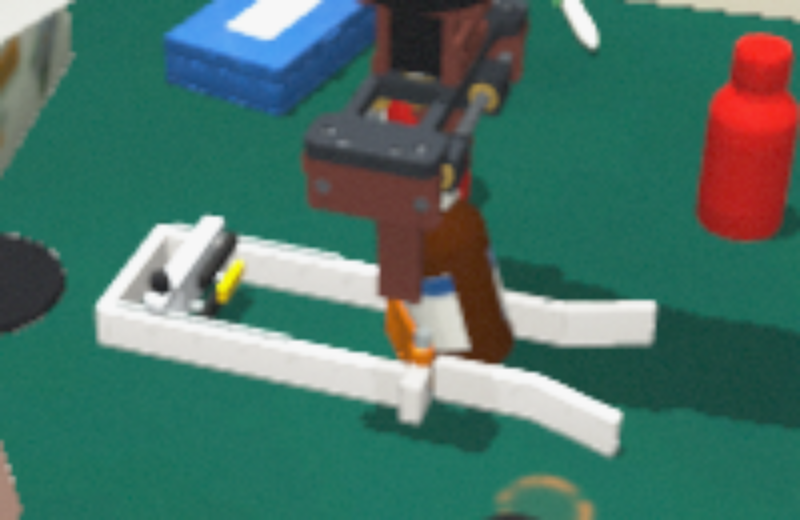

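The bottle is pivoting in the grip: its base lags behind at about (490,345), so the two side pads do not stop it pitching. I'll back out of the gate and regrip with the jaws along the lane. Flat pads fore and aft will lock the pitch, and with the fingertips above 42 mm they clear the backstop and gate.

```bash
python3 -m creep '[{"tx":0.006,"ty":0,"tz":0,"twist":0},{"tx":0.014,"ty":0,"tz":0,"twist":0},{"tx":0.022,"ty":0,"tz":0,"twist":0},{"tx":0.03,"ty":0,"tz":0,"twist":0},{"tx":0.038,"ty":0,"tz":0,"twist":0},{"tx":0.046,"ty":0,"tz":0,"twist":0},{"tx":0.053,"ty":0,"tz":0,"twist":0},{"tx":0.06,"ty":0,"tz":0,"twist":0},{"tx":0.06,"ty":0,"tz":0,"twist":0},{"tx":0.06,"ty":0,"tz":0,"twist":0}]'
python3 - <<'E'
from bench import env
from h import *
s=env.sense();print(np.round(s['eef_pos'],1),np.round(s['eef_rot'],3),s['force'])
for n in['side','wrist']:
    p=env.capture(n);cv2.imwrite(f'pics/{n}7.png',cv2.resize(p['pixels'][170:300,220:420,::-1],(800,520)) if n=='side' else p['pixels'][:,:,::-1])
E
```

```text
t: 11.15
eef_pos: [494.8, -13.4, 56.2]
eef_rot: [-0.133, -3.137, -0.001]
force: [-0.1, -0.2, 7.0]
opening: 52.5
[494.8 -13.4  56.2] [-1.330e-01 -3.137e+00 -1.000e-03] [-0.09553502 -0.18972398  6.99360525]
```

View pics/side7.png

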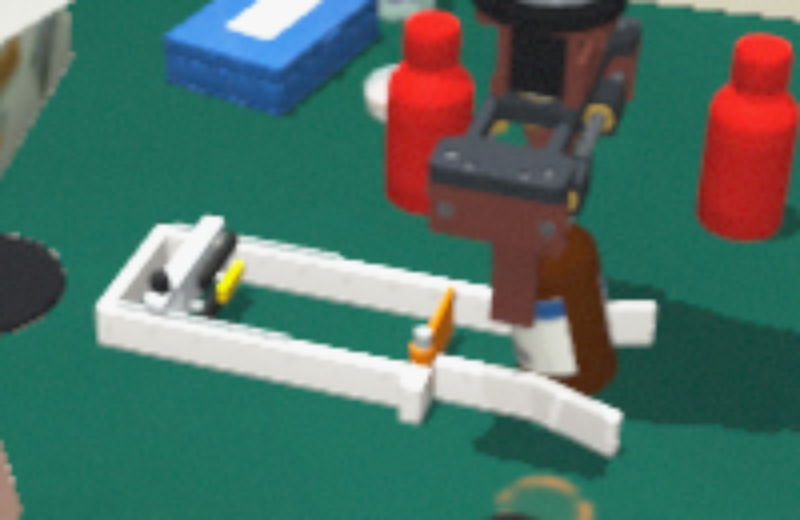

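View pics/wrist7.png

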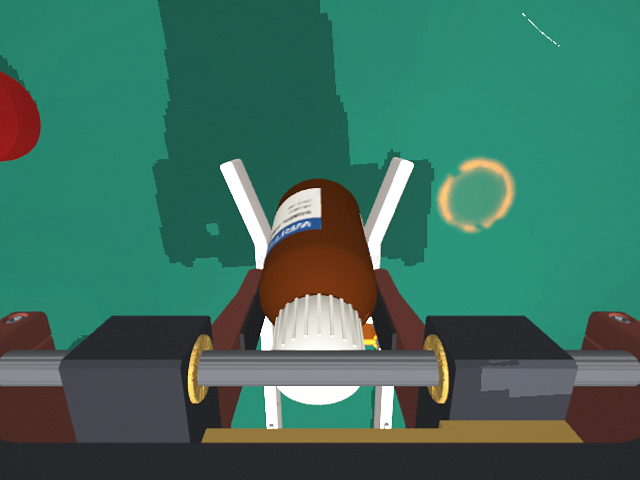

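The gate is shut again, and the bottle still tilts forward about 12-15°, which is less than its tipping angle. I'll slacken the grip to 3 N so gravity rights it, and drag gently backward.

```bash
python3 -m creep '[{"tx":0,"ty":0,"tz":0,"twist":0},{"tx":0,"ty":0,"tz":0,"twist":0},{"tx":0,"ty":0,"tz":0,"twist":0},{"tx":0.004,"ty":0,"tz":0,"twist":0},{"tx":0.008,"ty":0,"tz":0,"twist":0},{"tx":0.012,"ty":0,"tz":0,"twist":0},{"tx":0.016,"ty":0,"tz":0,"twist":0},{"tx":0.02,"ty":0,"tz":0,"twist":0},{"tx":0.024,"ty":0,"tz":0,"twist":0},{"tx":0.024,"ty":0,"tz":0,"twist":0}]' 0.03 3
python3 - <<'E'
from bench import env
from h import *
s=env.sense();print(np.round(s['eef_pos'],1),np.round(s['eef_rot'],3),s['force'])
for n in['side','wrist']:
    p=env.capture(n);cv2.imwrite(f'pics/{n}8.png',cv2.resize(p['pixels'][170:300,220:420,::-1],(800,520)) if n=='side' else p['pixels'][:,:,::-1])
E
```

```text
t: 12.25
eef_pos: [471.1, -11.6, 55.9]
eef_rot: [-0.133, -3.138, -0.0]
force: [-0.7, -0.9, -3.2]
opening: 52.4
[471.1 -11.6  55.9] [-0.133 -3.138 -0.   ] [-0.71801875 -0.87411595 -3.24551444]
```

View pics/side8.png

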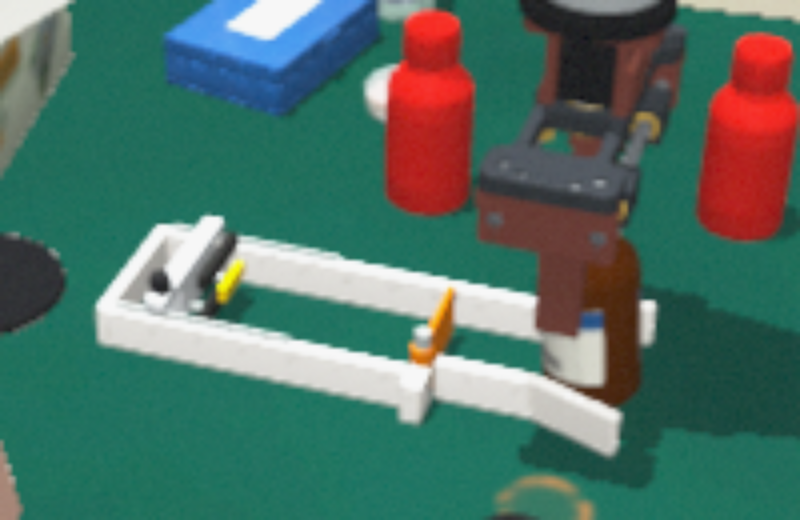

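View pics/wrist8.png

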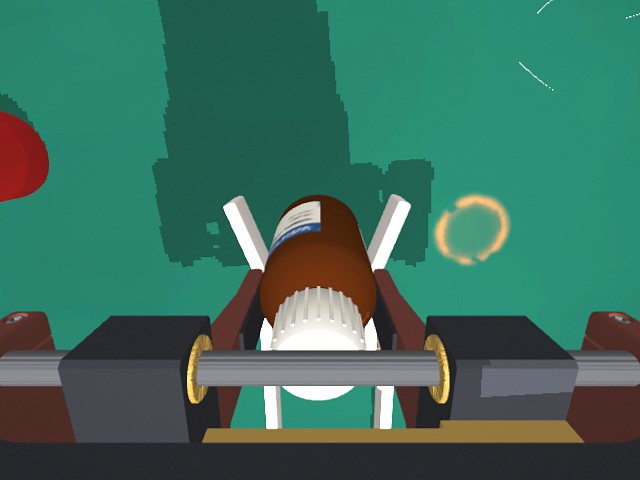

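The bottle is nearly upright. I'll open the jaws and rise.

```bash
python3 -m creep '[{"tx":0,"ty":0,"tz":0,"twist":0},{"tx":0,"ty":0,"tz":0,"twist":0},{"tx":0,"ty":0,"tz":0,"twist":0},{"tx":0,"ty":0,"tz":0,"twist":0},{"tx":0,"ty":0,"tz":0,"twist":0},{"tx":0,"ty":0,"tz":-0.04,"twist":0},{"tx":0,"ty":0,"tz":-0.08,"twist":0},{"tx":0,"ty":0,"tz":-0.12,"twist":0},{"tx":0,"ty":0,"tz":-0.12,"twist":0},{"tx":0,"ty":0,"tz":-0.12,"twist":0}]' 0.0878 3
cat > lk.py <<'E'
from bench import env
from h import *
import sys
from scipy.optimize import least_squares
tag=sys.argv[1]
s=env.sense();print(np.round(s['eef_pos'],1),np.round(s['eef_rot'],3),np.round(s['force'],1),np.round(s['q'],2))
O=np.array([539,-17.2]);a=-np.radians(4.33);ex=np.array([np.cos(a),np.sin(a)]);ey=np.array([-ex[1],ex[0]])
print('tcp bay',np.round([(s['eef_pos'][:2]-O)@ex,(s['eef_pos'][:2]-O)@ey],1))
for n in ['side','wrist']:
    p=env.capture(n);T=cam(p,s);np.savez(f'{n}_{tag}.npz',T=T,**p)
    cv2.imwrite(f'pics/{n}{tag}.png',cv2.resize(p['pixels'][170:300,220:420,::-1],(800,520)) if n=='side' else p['pixels'][:,:,::-1])
    w=cloud(p,T);c=w[...,:2]-O;bx=c@ex;by=c@ey
    h=cv2.cvtColor(p['pixels'],cv2.COLOR_RGB2HSV).astype(int)
    near=(bx>-120)&(bx<170)&(abs(by)<45)
    br=near&((h[...,0]<18)|(h[...,0]>170))&(h[...,1]>120)&(h[...,2]<170)&(w[...,2]>40)&(w[...,2]<92)
    cp=near&(h[...,1]<60)&(h[...,2]>120)&(w[...,2]>100)&(w[...,2]<116)
    for nm,m,r0 in(('body',br,26.5),('cap',cp,16.5)):
        if m.sum()<30: continue
        q=np.stack([bx[m],by[m]],1);q0=np.median(q,0)
        r=least_squares(lambda c:np.hypot(*(q-c).T)-r0,q0+([5,-15] if n=='side' else [5,0]),loss='soft_l1');print(n,nm,'bay xy',np.round(r.x,1),m.sum(),round(np.sqrt(2*r.cost/m.sum()),2))
E
python3 lk.py 9
```

```text
t: 13.35
eef_pos: [472.4, -11.5, 176.7]
eef_rot: [0.133, 3.137, 0.001]
force: [0.4, 0.1, -0.4]
opening: 87.8
[472.4 -11.5 176.7] [1.330e-01 3.137e+00 1.000e-03] [ 0.4  0.1 -0.4] [-0.36  0.2   0.33  2.03 -0.08  0.92  1.49]
tcp bay [-66.9   0.7]
side body bay xy [-83.6  -1.7] 394 1.87
side cap bay xy [-83.6   0.2] 109 0.93
wrist body bay xy [-79.7   0.9] 1499 2.11
wrist cap bay xy [-84.3   0.4] 191 0.26
```

```bash
echo
```

```text
(no output)
```

View pics/side9.png

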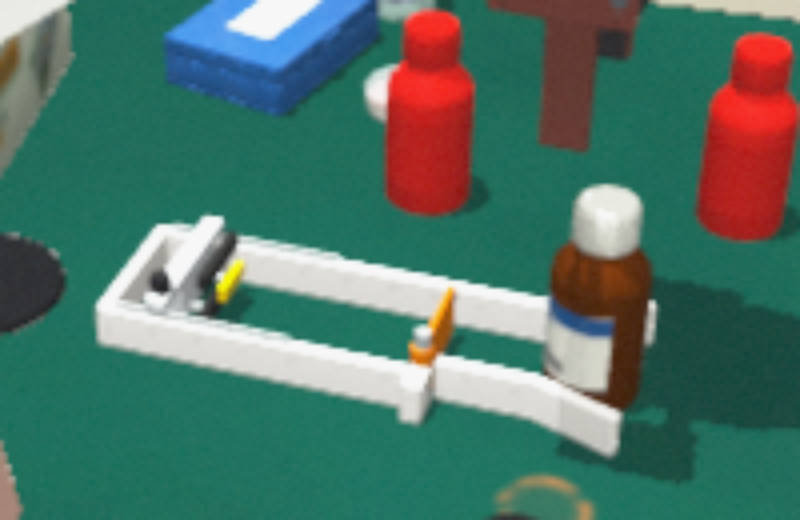

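View pics/wrist9.png

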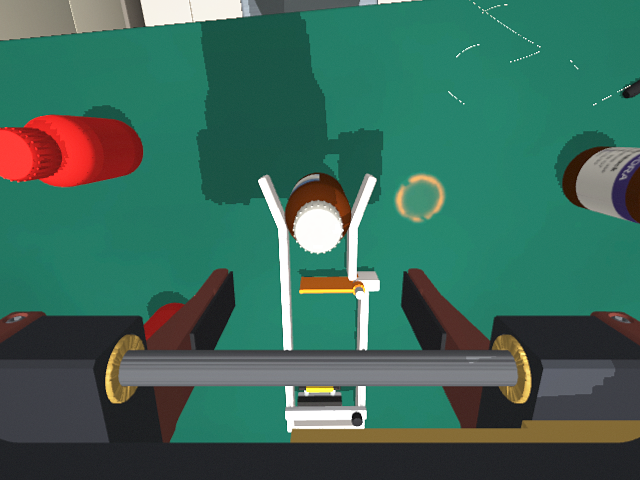

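The bottle stands upright in the mouth at bay (-84, 0) with the gate shut. I'll turn the tool about 90° so the jaws lie along the lane, centre on it, and look again.

```bash
python3 -m creep '[{"tx":0.005,"ty":0,"tz":0,"twist":0.14},{"tx":0.01,"ty":0,"tz":0,"twist":0.28},{"tx":0.017,"ty":0,"tz":0,"twist":0.42},{"tx":0.017,"ty":0,"tz":0,"twist":0.56},{"tx":0.017,"ty":0,"tz":0,"twist":0.7},{"tx":0.017,"ty":0,"tz":0,"twist":0.84},{"tx":0.017,"ty":0,"tz":0,"twist":0.98},{"tx":0.017,"ty":0,"tz":0,"twist":1.12},{"tx":0.017,"ty":0,"tz":0,"twist":1.26},{"tx":0.017,"ty":0,"tz":0,"twist":1.4},{"tx":0.017,"ty":0,"tz":0,"twist":1.5},{"tx":0.017,"ty":0,"tz":0,"twist":1.562},{"tx":0.017,"ty":0,"tz":0,"twist":1.562},{"tx":0.017,"ty":0,"tz":0,"twist":1.562},{"tx":0.017,"ty":0,"tz":0,"twist":1.562}]'
python3 lk.py 10; python3 -c "
from bench import env
from h import *
print(R.from_rotvec(env.sense()['eef_rot']).as_matrix().round(4))"
```

```text
t: 14.95
eef_pos: [454.6, -10.3, 175.5]
eef_rot: [-2.302, -2.137, 0.002]
force: [0.7, 0.5, 0.2]
opening: 88.6
[454.6 -10.3 175.5] [-2.302e+00 -2.137e+00  2.000e-03] [0.7 0.5 0.2] [-0.56  0.18  0.54  2.08 -0.12  0.92 -0.03]
tcp bay [-84.6   0.5]
side body bay xy [-83.5  -1.9] 385 1.9
side cap bay xy [-83.2   0.3] 106 0.88
wrist body bay xy [-85.4  -4.1] 1617 2.17
wrist cap bay xy [-85.3   0.7] 261 0.28
[[ 7.510e-02  9.972e-01 -4.000e-04]
 [ 9.972e-01 -7.510e-02 -1.000e-04]
 [-2.000e-04 -4.000e-04 -1.000e+00]]
```

```bash
echo
```

```text
(no output)
```

View pics/wrist10.png

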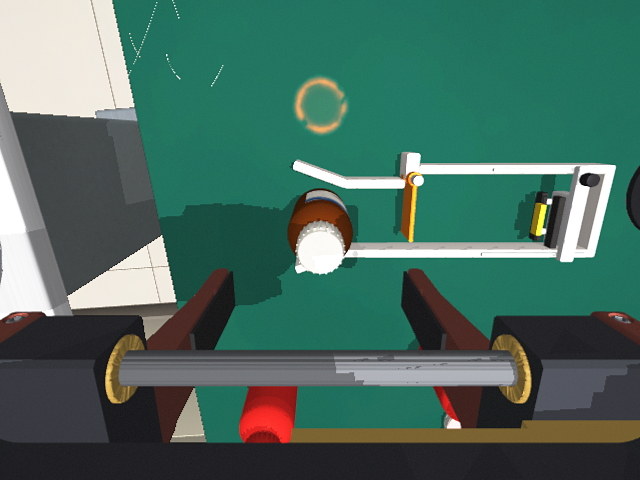

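The jaws are now exactly along the lane and the bottle is centred. I'll descend to TCP z=45, grip at 40 N, and work out the pad position from this view.

```bash
python3 -m creep '[{"tx":0,"ty":0,"tz":0.045,"twist":0},{"tx":0,"ty":0,"tz":0.085,"twist":0},{"tx":0,"ty":0,"tz":0.11,"twist":0},{"tx":0,"ty":0,"tz":0.124,"twist":0},{"tx":0,"ty":0,"tz":0.13,"twist":0},{"tx":0,"ty":0,"tz":0.13,"twist":0},{"tx":0,"ty":0,"tz":0.13,"twist":0}]'
python3 - <<'E'
from h import *
d=np.load('wrist_10.npz');T=d['T'];w=cloud(d,T)
O=np.array([539,-17.2]);a=-np.radians(4.33);ex=np.array([np.cos(a),np.sin(a)]);ey=np.array([-ex[1],ex[0]])
for uv in [(538,218),(547,215),(552,215),(556,220),(562,220),(572,220),(590,180),(410,215),(408,200)]:
    q=w[uv[1],uv[0]];c=q[:2]-O;print(uv,np.round([c@ex,c@ey,q[2]],1),d['pixels'][uv[1],uv[0]])
E
```

```text
t: 15.75
eef_pos: [455.5, -10.3, 46.7]
eef_rot: [2.304, 2.135, 0.001]
force: [-0.1, -0.4, 0.1]
opening: 87.6
(538, 218) [120.2   2.   27.5] [164 130  22]
(547, 215) [147.5  -1.7  -0.5] [16 76 63]
(552, 215) [127.7   6.6  34.8] [21 22 21]
(556, 220) [127.5   3.5  41.4] [70 68 66]
(562, 220) [141.4   0.6  29.9] [114 113 114]
(572, 220) [144.8   2.6  37.7] [255 255 255]
(590, 180) [144.5  40.2  48.3] [66 65 69]
(410, 215) [-2.5  6.7 35.7] [252 129  27]
(408, 200) [-2.9 18.8 26.4] [128  65  19]
```

```bash
python3 -m creep '[{"tx":0,"ty":0,"tz":0.001,"twist":0},{"tx":0,"ty":0,"tz":0.001,"twist":0},{"tx":0,"ty":0,"tz":0.001,"twist":0},{"tx":0,"ty":0,"tz":0.001,"twist":0},{"tx":0,"ty":0,"tz":0.001,"twist":0},{"tx":0,"ty":0,"tz":0.001,"twist":0},{"tx":0,"ty":0,"tz":0.001,"twist":0}]' 0.03 40
python3 -m creep '[{"tx":0,"ty":0.006,"tz":0,"twist":0},{"tx":0,"ty":0.013,"tz":0,"twist":0},{"tx":0,"ty":0.02,"tz":0,"twist":0},{"tx":0,"ty":0.027,"tz":0,"twist":0},{"tx":0,"ty":0.034,"tz":0,"twist":0},{"tx":0,"ty":0.04,"tz":0,"twist":0},{"tx":0,"ty":0.04,"tz":0,"twist":0},{"tx":0,"ty":0.04,"tz":0,"twist":0}]'
python3 lk.py 11
```

```text
t: 16.45
eef_pos: [455.5, -10.2, 45.3]
eef_rot: [2.304, 2.135, 0.001]
force: [0.4, 1.1, 3.7]
opening: 52.7
t: 17.25
eef_pos: [492.5, -13.0, 45.1]
eef_rot: [-2.301, -2.133, 0.004]
force: [-8.5, 0.6, 14.5]
opening: 52.7
[492.5 -13.   45.1] [-2.301 -2.133  0.004] [-8.5  0.6 14.5] [-0.42  0.46  0.45  2.1  -0.32  0.65  0.17]
tcp bay [-46.6   0.7]
side body bay xy [-47.1  -1.2] 462 2.32
side cap bay xy [-46.5   0.2] 106 0.77
wrist body bay xy [-49.1  -2.4] 8427 2.59
wrist cap bay xy [-48.5   0.6] 2103 0.36
```

```bash
echo
```

```text
(no output)
```

View pics/side11.png

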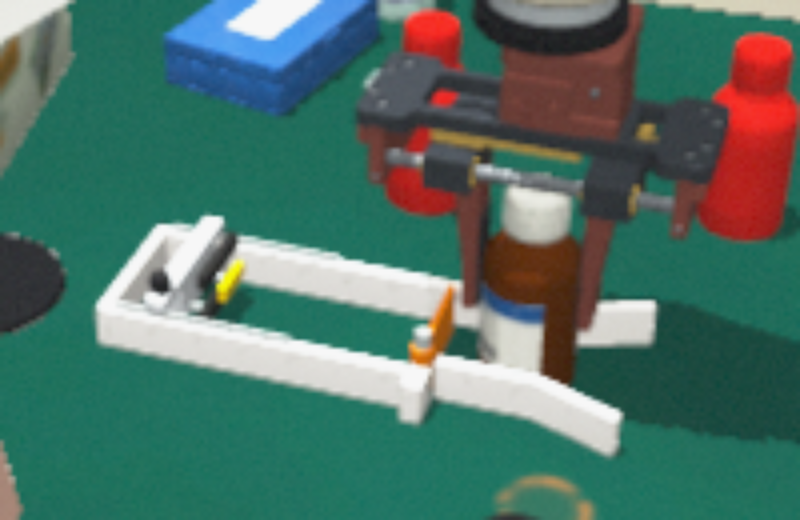

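View pics/wrist11.png

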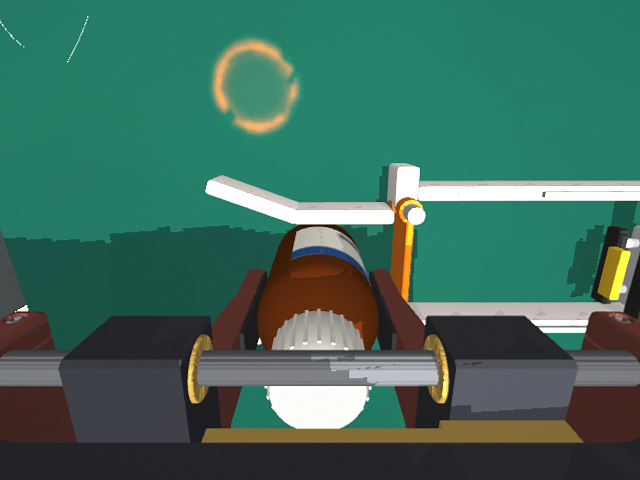

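The bottle is upright and pitch is locked, but I'm pressing it onto the bench with about 14 N. I'll raise slightly to unload it.

```bash
python3 -m creep '[{"tx":0,"ty":0,"tz":-0.001,"twist":0},{"tx":0,"ty":0,"tz":-0.0015,"twist":0},{"tx":0,"ty":0,"tz":-0.0015,"twist":0}]'
```

```text
t: 17.65
eef_pos: [494.7, -13.3, 46.3]
eef_rot: [-2.304, -2.135, 0.001]
force: [0.4, 0.0, -2.7]
opening: 52.8
```

```bash
python3 -m creep '[{"tx":0,"ty":0.006,"tz":0.0002,"twist":0},{"tx":0,"ty":0.013,"tz":0.0002,"twist":0},{"tx":0,"ty":0.02,"tz":0.0002,"twist":0},{"tx":0,"ty":0.027,"tz":0.0002,"twist":0},{"tx":0,"ty":0.034,"tz":0.0002,"twist":0},{"tx":0,"ty":0.041,"tz":0.0002,"twist":0},{"tx":0,"ty":0.048,"tz":0.0002,"twist":0},{"tx":0,"ty":0.055,"tz":0.0002,"twist":0},{"tx":0,"ty":0.06,"tz":0.0002,"twist":0},{"tx":0,"ty":0.065,"tz":0.0002,"twist":0},{"tx":0,"ty":0.065,"tz":0.0002,"twist":0}]'
python3 lk.py 12
```

```text
t: 18.75
eef_pos: [560.9, -18.7, 46.5]
eef_rot: [2.303, 2.134, 0.001]
force: [-0.9, -3.2, -5.0]
opening: 52.7
[560.9 -18.7  46.5] [2.303e+00 2.134e+00 1.000e-03] [-0.9 -3.2 -5. ] [-0.38  0.55  0.44  1.94 -0.34  0.73  0.18]
tcp bay [21.9  0.2]
side body bay xy [21.1 -1.8] 422 2.19
side cap bay xy [21.8 -0.2] 94 0.87
wrist body bay xy [19.3 -2.4] 7812 2.48
wrist cap bay xy [19.7  0.2] 1762 0.41
```

```bash
echo
```

```text
(no output)
```

View pics/side12.png

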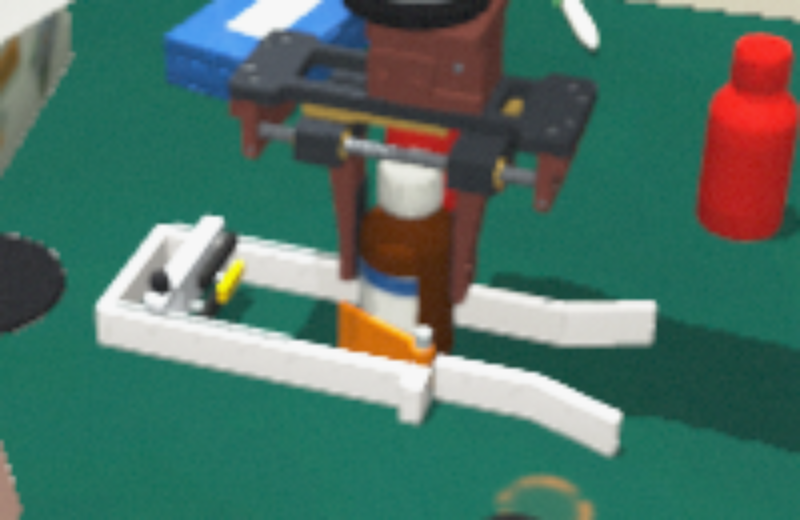

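View pics/wrist12.png

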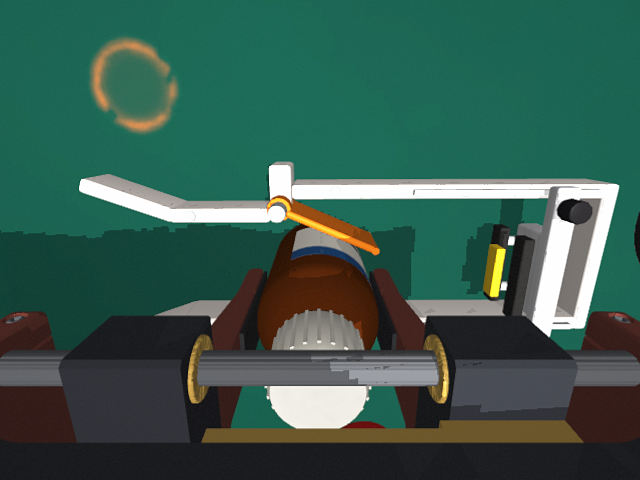

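Upright, gate held open, bottle at bay (21,0). Continuing to about bay x=80.

```bash
python3 -m creep '[{"tx":0.0003,"ty":0.006,"tz":0.0002,"twist":0},{"tx":0.0003,"ty":0.013,"tz":0.0002,"twist":0},{"tx":0.0003,"ty":0.02,"tz":0.0002,"twist":0},{"tx":0.0003,"ty":0.027,"tz":0.0002,"twist":0},{"tx":0.0003,"ty":0.034,"tz":0.0002,"twist":0},{"tx":0.0003,"ty":0.041,"tz":0.0002,"twist":0},{"tx":0.0003,"ty":0.048,"tz":0.0002,"twist":0},{"tx":0.0003,"ty":0.054,"tz":0.0002,"twist":0},{"tx":0.0003,"ty":0.058,"tz":0.0002,"twist":0},{"tx":0.0003,"ty":0.058,"tz":0.0002,"twist":0},{"tx":0.0003,"ty":0.058,"tz":0.0002,"twist":0}]'
python3 lk.py 13
```

```text
t: 19.95
eef_pos: [617.4, -21.8, 46.0]
eef_rot: [-2.303, -2.135, -0.0]
force: [0.6, -0.0, -2.6]
opening: 52.7
[617.4 -21.8  46. ] [-2.303 -2.135 -0.   ] [ 0.6 -0.  -2.6] [-0.35  0.63  0.43  1.79 -0.35  0.8   0.18]
tcp bay [78.5  1.4]
side body bay xy [77.7 -0.6] 433 2.21
side cap bay xy [78.3  1.3] 101 0.98
wrist body bay xy [76.  -1.4] 8098 2.53
wrist cap bay xy [76.4  1.3] 1862 0.41
```

```bash
echo
```

```text
(no output)
```

View pics/side13.png

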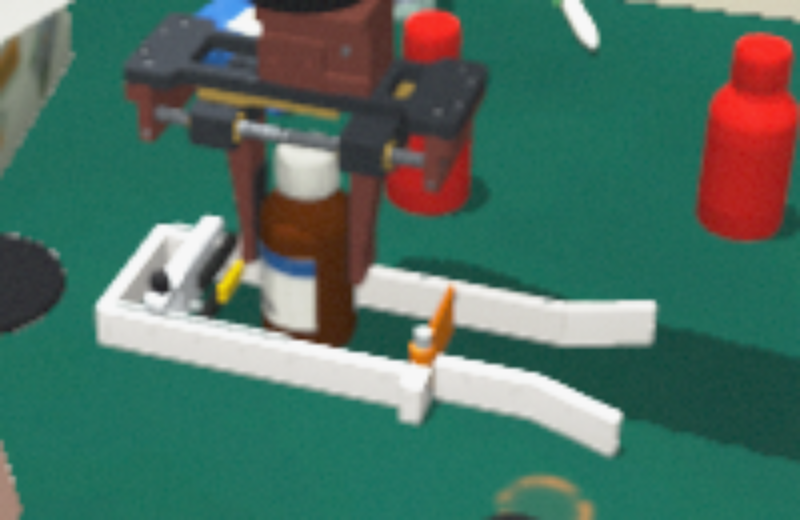

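View pics/wrist13.png

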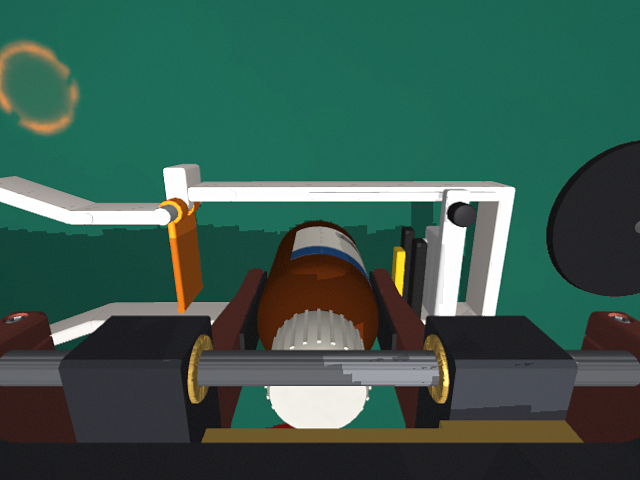

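The gate has fallen shut at (180,260) and the flag is about 15 mm ahead. I'll approach by feel.

```bash
python3 -m creep '[{"tx":0,"ty":0.003,"tz":0.0003,"twist":0},{"tx":0,"ty":0.006,"tz":0.0003,"twist":0},{"tx":0,"ty":0.009,"tz":0.0003,"twist":0},{"tx":0,"ty":0.012,"tz":0.0003,"twist":0},{"tx":0,"ty":0.014,"tz":0.0003,"twist":0},{"tx":0,"ty":0.014,"tz":0.0003,"twist":0}]'
python3 -m creep '[{"tx":0,"ty":0.001,"tz":0,"twist":0},{"tx":0,"ty":0.002,"tz":0,"twist":0},{"tx":0,"ty":0.003,"tz":0,"twist":0},{"tx":0,"ty":0.003,"tz":0,"twist":0}]'
python3 -m creep '[{"tx":0,"ty":0.001,"tz":0,"twist":0},{"tx":0,"ty":0.002,"tz":0,"twist":0},{"tx":0,"ty":0.002,"tz":0,"twist":0}]'
```

```text
t: 20.65
eef_pos: [631.8, -23.4, 45.8]
eef_rot: [2.304, 2.135, 0.0]
force: [0.2, -0.0, -4.1]
opening: 52.6
t: 21.05
eef_pos: [634.6, -23.6, 45.9]
eef_rot: [2.304, 2.135, 0.0]
force: [-1.3, 0.3, -2.4]
opening: 52.9
t: 21.35
eef_pos: [636.6, -23.7, 45.8]
eef_rot: [2.304, 2.135, 0.0]
force: [0.2, -0.3, -3.6]
opening: 52.6
```

```bash
python3 -m creep '[{"tx":0,"ty":0,"tz":0.0003,"twist":0},{"tx":0,"ty":0.001,"tz":0.0003,"twist":0},{"tx":0,"ty":0.001,"tz":0.0003,"twist":0}]'
python3 -m creep '[{"tx":0,"ty":0.001,"tz":0,"twist":0},{"tx":0,"ty":0.001,"tz":0,"twist":0}]'
python3 -m creep '[{"tx":0,"ty":0.001,"tz":0,"twist":0},{"tx":0,"ty":0.001,"tz":0,"twist":0}]'
python3 lk.py 14
```

```text
t: 21.65
eef_pos: [637.5, -23.9, 45.5]
eef_rot: [2.304, 2.135, 0.0]
force: [-0.3, 0.4, -3.8]
opening: 52.8
t: 21.85
eef_pos: [638.6, -23.9, 45.6]
eef_rot: [2.304, 2.135, 0.0]
force: [-0.2, 0.9, -3.6]
opening: 52.3
t: 22.05
eef_pos: [639.6, -24.0, 45.6]
eef_rot: [2.304, 2.135, 0.0]
force: [0.9, 0.0, -3.2]
opening: 52.7
[639.6 -24.   45.6] [2.304 2.135 0.   ] [ 0.9  0.  -3.2] [-0.34  0.66  0.43  1.73 -0.36  0.83  0.18]
tcp bay [100.8   0.9]
side body bay xy [100.3  -0.9] 423 2.35
side cap bay xy [100.9   0.3] 96 1.11
wrist body bay xy [98.2 -2.1] 8263 2.55
wrist cap bay xy [98.7  0.8] 1953 0.37
```

```bash
echo
```

```text
(no output)
```

View pics/wrist14.png

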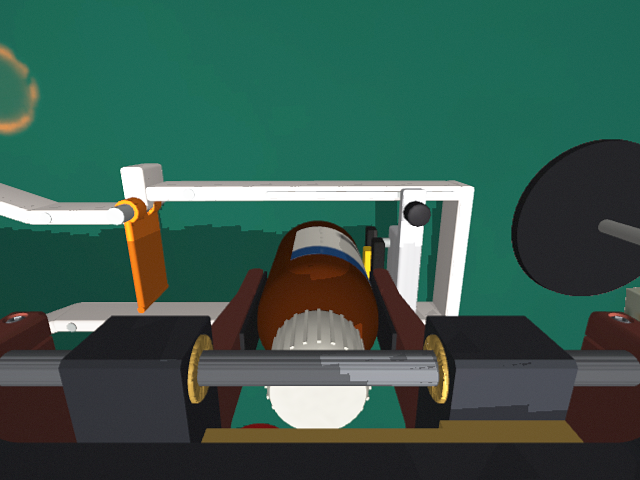

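Not yet at the pad; the flag sits just ahead at (368,262).

```bash
python3 -m creep '[{"tx":0,"ty":0.001,"tz":0.0003,"twist":0},{"tx":0,"ty":0.002,"tz":0.0003,"twist":0},{"tx":0,"ty":0.002,"tz":0.0003,"twist":0}]'
python3 -m creep '[{"tx":0,"ty":0.001,"tz":0,"twist":0},{"tx":0,"ty":0.001,"tz":0,"twist":0}]'
python3 -m creep '[{"tx":0,"ty":0.001,"tz":0,"twist":0},{"tx":0,"ty":0.001,"tz":0,"twist":0}]'
```

```text
t: 22.45
eef_pos: [641.6, -24.1, 45.2]
eef_rot: [2.304, 2.135, 0.0]
force: [-0.0, 0.3, -3.4]
opening: 52.6
t: 22.65
eef_pos: [642.5, -24.2, 45.2]
eef_rot: [-2.304, -2.135, 0.0]
force: [0.1, 0.6, -3.1]
opening: 52.6
t: 22.85
eef_pos: [643.2, -24.2, 45.2]
eef_rot: [-2.304, -2.135, 0.001]
force: [-1.3, 0.8, -2.1]
opening: 52.9
```

```bash
python3 -m creep '[{"tx":0,"ty":0.001,"tz":0.0003,"twist":0},{"tx":0,"ty":0.001,"tz":0.0003,"twist":0}]'
python3 -m creep '[{"tx":0,"ty":0.001,"tz":0.0002,"twist":0},{"tx":0,"ty":0.001,"tz":0.0002,"twist":0}]'
python3 -m creep '[{"tx":0,"ty":0.001,"tz":0,"twist":0},{"tx":0,"ty":0.001,"tz":0,"twist":0}]'
python3 lk.py 15
```

```text
t: 23.05
eef_pos: [643.7, -24.3, 45.2]
eef_rot: [-2.303, -2.134, 0.001]
force: [-6.0, 0.5, 3.2]
opening: 52.4
t: 23.25
eef_pos: [644.1, -24.3, 45.2]
eef_rot: [-2.303, -2.134, 0.002]
force: [-7.9, 0.3, 6.5]
opening: 52.6
t: 23.45
eef_pos: [644.7, -24.4, 45.2]
eef_rot: [-2.302, -2.133, 0.003]
force: [-9.4, 0.5, 8.1]
opening: 52.7
[644.7 -24.4  45.2] [-2.302 -2.133  0.003] [-9.4  0.5  8.1] [-0.33  0.67  0.43  1.72 -0.36  0.84  0.18]
tcp bay [106.    0.8]
side body bay xy [105.   -1.2] 434 2.33
side cap bay xy [105.7   0.4] 98 0.98
wrist body bay xy [103.5  -2.3] 8409 2.58
wrist cap bay xy [104.1   0.8] 2031 0.37
```

```bash
echo
```

```text
(no output)
```

View pics/wrist15.png

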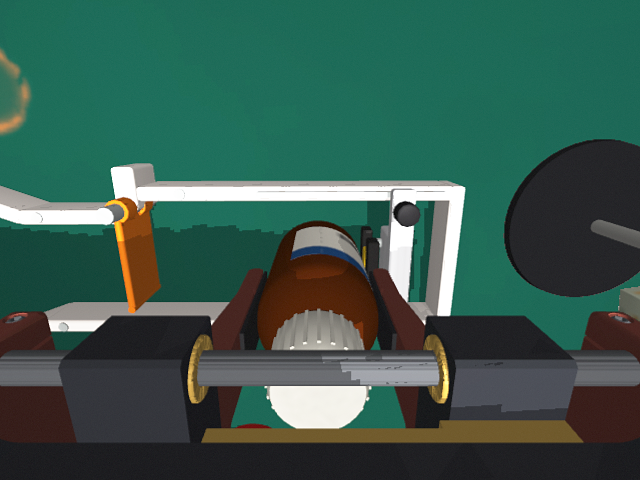

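Contact: 9.4 N horizontally, though part of that is bench friction from the downward load. I'll unload vertically to read the pad force alone.

```bash
python3 -m creep '[{"tx":0,"ty":0,"tz":-0.0006,"twist":0},{"tx":0,"ty":0,"tz":-0.0006,"twist":0},{"tx":0,"ty":0,"tz":-0.0006,"twist":0}]'
python3 -c "
from bench import env
s=env.sense();print(s['eef_pos'],s['force'])"
```

```text
t: 23.85
eef_pos: [644.7, -24.4, 45.2]
eef_rot: [-2.302, -2.133, 0.003]
force: [-7.5, 0.3, 3.3]
opening: 53.0
[644.72594633 -24.37539035  45.24570343] [-7.54014753  0.30382789  3.26703873]
```

```bash
python3 -m creep '[{"tx":0,"ty":0.001,"tz":-0.0003,"twist":0},{"tx":0,"ty":0.001,"tz":-0.0003,"twist":0},{"tx":0,"ty":0.001,"tz":-0.0003,"twist":0},{"tx":0,"ty":0.001,"tz":-0.0003,"twist":0}]'
python3 lk.py 16
```

```text
t: 24.25
eef_pos: [645.4, -24.4, 45.3]
eef_rot: [-2.302, -2.133, 0.004]
force: [-8.3, -0.0, 1.4]
opening: 52.6
[645.4 -24.4  45.3] [-2.302 -2.133  0.004] [-8.3 -0.   1.4] [-0.33  0.67  0.43  1.71 -0.36  0.84  0.18]
tcp bay [106.7   0.8]
side body bay xy [106.2  -0.8] 434 2.31
side cap bay xy [106.9   0.4] 98 1.01
wrist body bay xy [104.1  -2.2] 8377 2.57
wrist cap bay xy [104.8   0.8] 2037 0.36
```

```bash
echo
```

```text
(no output)
```

View pics/wrist16.png

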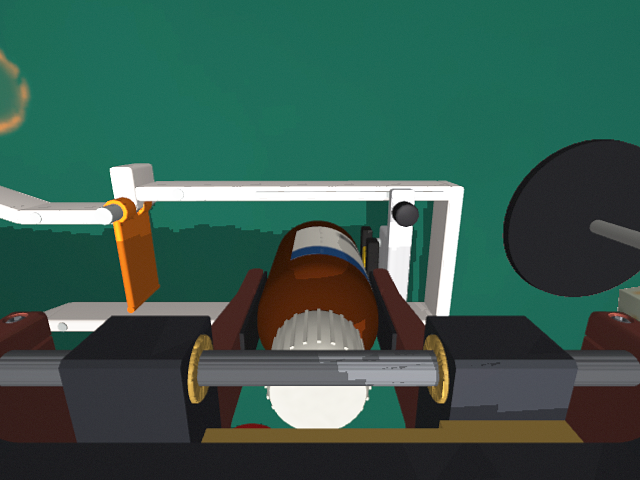

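View pics/side16.png

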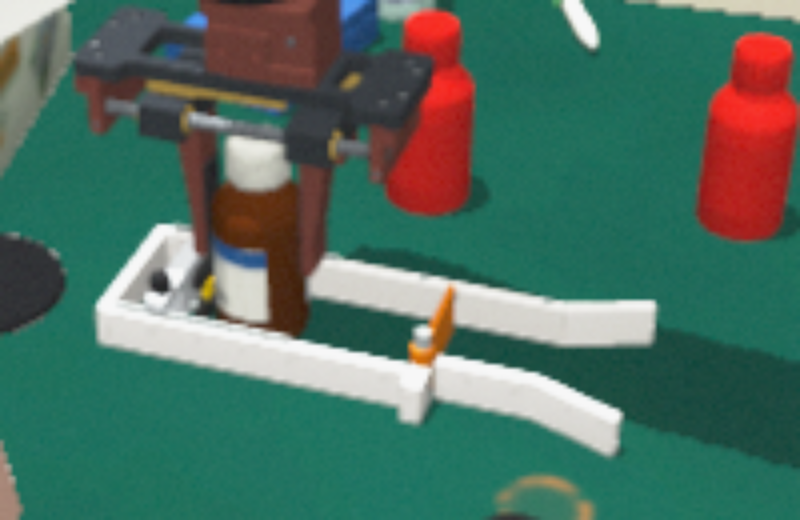

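The pad force is about 6-8 N. I'll zoom in to check the flag.

```bash
python3 - <<'E'
from h import *
a=np.load('wrist_14.npz')['pixels'][200:300,330:460];b=np.load('wrist_16.npz')['pixels'][200:300,330:460]
cv2.imwrite('pics/z16.png',cv2.resize(np.vstack([a,b])[:,:,::-1],(390*2-390+0,600),interpolation=cv2.INTER_CUBIC))
c=np.load('side_14.npz')['pixels'][225:260,240:310];d=np.load('side_16.npz')['pixels'][225:260,240:310]
cv2.imwrite('pics/zs16.png',cv2.resize(np.vstack([c,d])[:,:,::-1],(560,560),interpolation=cv2.INTER_CUBIC))
E
```

```text
(no output)
```

View pics/z16.png

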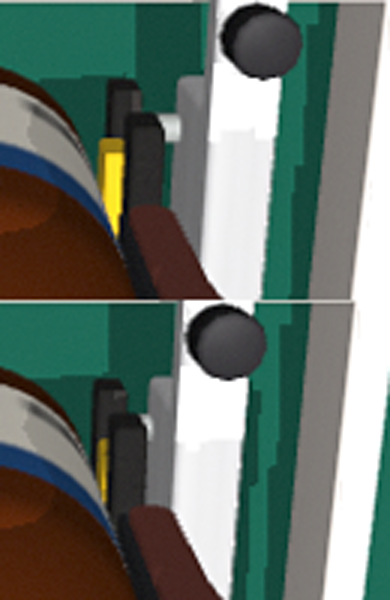

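View pics/zs16.png

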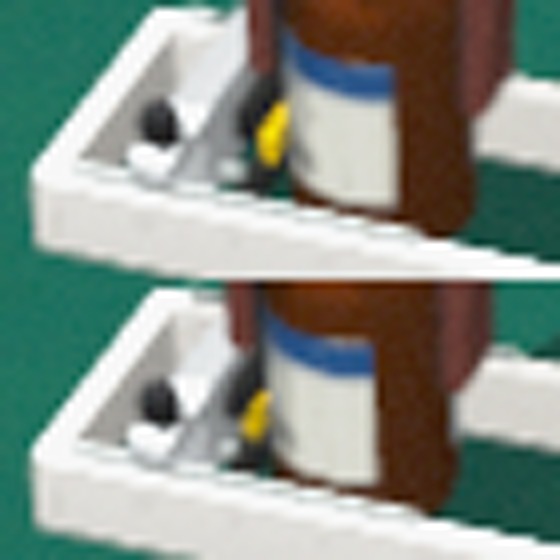

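The flag is pressed nearly flush and the pad's studs are shortened, so the bottle is home. Now I'll ease off to a light touch before releasing.

```bash
python3 -m creep '[{"tx":0,"ty":-0.001,"tz":0,"twist":0},{"tx":0,"ty":-0.002,"tz":0,"twist":0},{"tx":0,"ty":-0.0025,"tz":0,"twist":0},{"tx":0,"ty":-0.0025,"tz":0,"twist":0}]'
python3 -m creep '[{"tx":0,"ty":-0.0005,"tz":0,"twist":0},{"tx":0,"ty":-0.0005,"tz":0,"twist":0}]'
```

```text
t: 24.75
eef_pos: [644.3, -24.3, 45.2]
eef_rot: [-2.304, -2.135, 0.001]
force: [-4.8, 0.6, -3.8]
opening: 52.7
t: 24.95
eef_pos: [644.1, -24.3, 45.3]
eef_rot: [-2.304, -2.135, 0.001]
force: [-5.0, 0.7, -5.1]
opening: 52.8
```

```bash
python3 -m creep '[{"tx":0,"ty":-0.0007,"tz":0.0002,"twist":0},{"tx":0,"ty":-0.0013,"tz":0.0003,"twist":0},{"tx":0,"ty":-0.0013,"tz":0.0003,"twist":0},{"tx":0,"ty":-0.0013,"tz":0.0003,"twist":0}]'
python3 -m creep '[{"tx":0,"ty":-0.0003,"tz":0,"twist":0},{"tx":0,"ty":-0.0003,"tz":0,"twist":0}]'
```

```text
t: 25.35
eef_pos: [643.4, -24.3, 45.5]
eef_rot: [2.304, 2.135, 0.001]
force: [-2.7, -0.5, -4.1]
opening: 52.4
t: 25.55
eef_pos: [643.2, -24.2, 45.5]
eef_rot: [2.304, 2.135, 0.001]
force: [-2.3, -0.3, -4.8]
opening: 52.4
```

```bash
python3 -m creep '[{"tx":0,"ty":-0.0003,"tz":0.0003,"twist":0},{"tx":0,"ty":-0.0004,"tz":0.0006,"twist":0},{"tx":0,"ty":-0.0004,"tz":0.0006,"twist":0},{"tx":0,"ty":-0.0004,"tz":0.0006,"twist":0}]'
python3 -m creep '[{"tx":0,"ty":0,"tz":0,"twist":0},{"tx":0,"ty":0,"tz":0,"twist":0}]'
```

```text
t: 25.95
eef_pos: [643.0, -24.2, 45.1]
eef_rot: [2.304, 2.135, 0.001]
force: [-1.1, 0.3, -0.9]
opening: 52.7
t: 26.15
eef_pos: [643.0, -24.2, 45.2]
eef_rot: [2.304, 2.135, 0.001]
force: [-0.8, 1.6, -0.0]
opening: 52.3
```

The bottle rests on the bench with about 1 N on the pad. Releasing.

```bash
python3 -m creep '[{"tx":0,"ty":0,"tz":0,"twist":0},{"tx":0,"ty":0,"tz":0,"twist":0},{"tx":0,"ty":0,"tz":0,"twist":0}]' 0.03 5
python3 -m creep '[{"tx":0,"ty":0,"tz":0,"twist":0},{"tx":0,"ty":0,"tz":0,"twist":0},{"tx":0,"ty":0,"tz":0,"twist":0},{"tx":0,"ty":0,"tz":0,"twist":0}]' 0.07 5
python3 lk.py 17
python3 - <<'E'
from h import *
b=np.load('wrist_17.npz')['pixels'][200:300,330:460]
d=np.load('side_17.npz')['pixels'][215:265,240:340]
cv2.imwrite('pics/z17.png',np.hstack([cv2.resize(x[:,:,::-1],(400,300),interpolation=cv2.INTER_CUBIC) for x in(b,d)]))
E
```

```text
t: 26.45
eef_pos: [642.9, -24.2, 45.1]
eef_rot: [2.304, 2.135, 0.001]
force: [-0.6, 1.4, 1.9]
opening: 52.7
t: 26.85
eef_pos: [642.5, -24.2, 44.7]
eef_rot: [-2.304, -2.135, 0.0]
force: [0.0, -0.2, 0.6]
opening: 69.8
[642.5 -24.2  44.7] [-2.304 -2.135  0.   ] [ 0.  -0.2  0.6] [-0.33  0.66  0.43  1.73 -0.36  0.83  0.18]
tcp bay [103.7   0.8]
side body bay xy [103.4  -1.2] 461 2.84
side cap bay xy [103.1   0.7] 100 1.02
wrist body bay xy [101.5  -2.5] 8497 3.16
wrist cap bay xy [101.9   0.8] 2119 0.53
```

```bash
echo
```

View pics/wrist17.png

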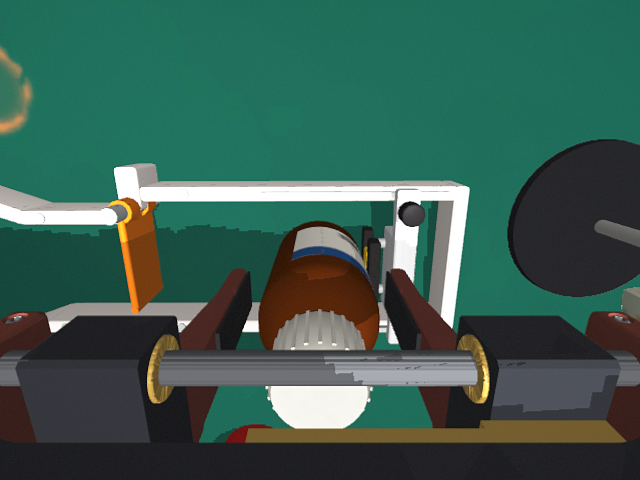

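View pics/z17.png

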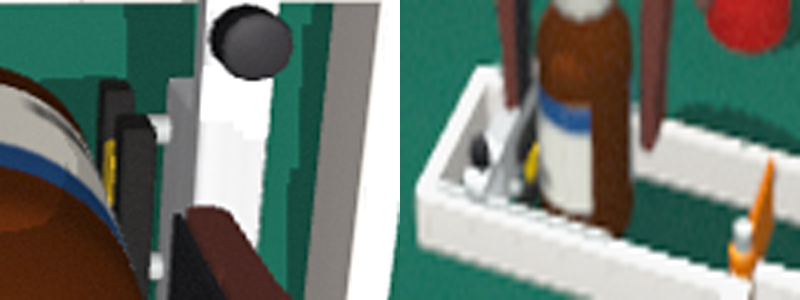

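Released: the bottle stands upright, the flag strip is as thin as when it was pressed, and the gate is shut at (140,255). I'll retreat straight up and verify.

```bash
python3 -m creep '[{"tx":0,"ty":0,"tz":-0.02,"twist":0},{"tx":0,"ty":0,"tz":-0.05,"twist":0},{"tx":0,"ty":0,"tz":-0.09,"twist":0},{"tx":0,"ty":0,"tz":-0.13,"twist":0},{"tx":0,"ty":0,"tz":-0.17,"twist":0},{"tx":0,"ty":0,"tz":-0.2,"twist":0},{"tx":0,"ty":0,"tz":-0.2,"twist":0},{"tx":0,"ty":0,"tz":-0.2,"twist":0}]'
python3 lk.py 18
python3 - <<'E'
from h import *
b=np.load('wrist_18.npz')['pixels'][130:330,230:470]
d=np.load('side_18.npz')['pixels'][195:275,235:345]
cv2.imwrite('pics/z18.png',np.hstack([cv2.resize(x[:,:,::-1],(400,320),interpolation=cv2.INTER_CUBIC) for x in(b,d)]))
E
```

```text
t: 27.75
eef_pos: [642.6, -24.1, 245.1]
eef_rot: [2.304, 2.135, 0.002]
force: [-0.1, 0.2, 0.1]
opening: 69.9
[642.6 -24.1 245.1] [2.304e+00 2.135e+00 2.000e-03] [-0.1  0.2  0.1] [-0.4   0.46  0.53  1.55 -0.24  1.2   0.09]
tcp bay [103.8   0.9]
side body bay xy [103.7  -1.4] 373 1.82
side cap bay xy [103.8   0.6] 101 0.99
wrist body bay xy [102.7  -3.6] 945 2.09
wrist cap bay xy [102.7   0.9] 116 0.25
```

```bash
echo
```

```text
(no output)
```

View pics/wrist18.png

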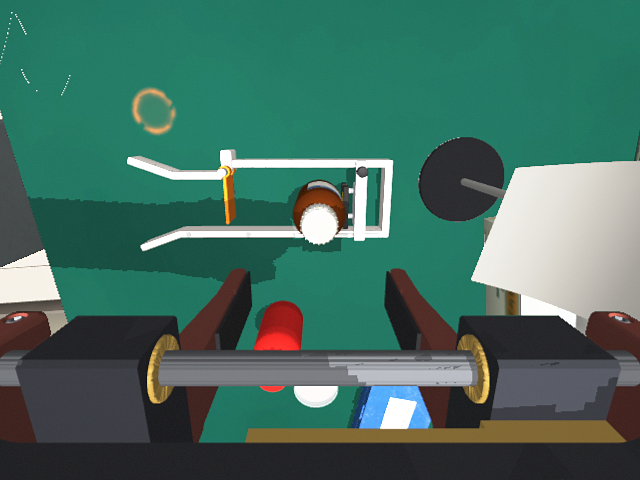

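View pics/z18.png

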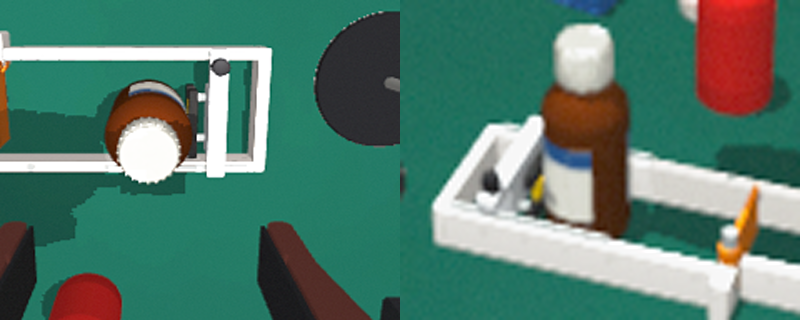

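The bottle is tight against the pad with no flag showing proud, the gate is shut, and the arm is clear. Handing in.

```bash
python3 -c "
from bench import env
print(env.job_done()); print(env.sense()['t'])"
```

```text
the job is handed in; nothing more can be done
None
the job is handed in; nothing more can be done
```

The white-capped stain bottle is home in the return bay and released, and I handed the job in at about 28 s. No verdict was reported.

**What I did:** I stood the bottle in the lane mouth and slid it along the bench through the gate. I then pressed it against the backstop, eased off to about 1 N, opened the jaws and retreated straight up.

**What went wrong on the way:** With my first grip, jaws across the lane, the bottle leaned forward an estimated 15–20° as it pushed the gate open. I backed out, let it stand upright again, turned the gripper 90° so the jaws lay along the lane, and repeated the push. It then stayed upright throughout.

**Last checks:**
- **Position:** the bottle stands upright at about bay x = 103–104 mm and within 1–2 mm of mid-lane. The pad's free position, judged from the forces, is about x = 103.7 mm.
- **Flag:** it looks flush in the pictures. The joint itself was not readable.
- **Press:** wrist force was 8.3 N, of which I put about 6 N on the pad and the rest on bench friction. It was held above 3 N for well over 0.2 s.
- **Gate:** shut in both the side and wrist views.
- **Other things:** I saw no sign that the other bottles or the dish were touched, but I did not measure their positions again at the end.

**Disagreements:** the camera estimates of the bottle differed by 1–2 mm along the lane. Across the lane, the fits to the brown body read up to 4 mm further right than the fits to the cap. These are within the tolerances I was working to, and the pad contact was confirmed by feel.

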